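Nest the filling ware on the wash-up tray

ROBOT

A 6-joint arm with a two-finger parallel gripper is mounted at the origin on the work surface. World frame = base frame: x ahead of the robot, y to its left, z up, the work surface at z = 0. Lengths are in m, angles in rad, forces in N, time in s.
With the tool pointing down it reaches from about 0.25 to 0.725 m from the base axis. Payload 4 kg.
Tool frame: the origin (TCP) lies on the centre line of the jaws, within the pads' length; the fingertips stand 11 mm ahead of it and the grasp point (between the pads) lies 8 mm behind it; z points along the fingers, x is the direction in which the jaws open and shut, and the axes are right-handed (so a half turn about z gives the same grasp; the last joint's range is limited). The gripper opens to 85 mm and grips with 20 to 120 N. Pads are 22 mm wide; open, the fingers measure 114 mm over their backs; the gripper's body (76 mm by 85 mm) begins 54 mm behind the grasp point. The pads swing forward as they close: fully open they stand 13 mm farther back than shut.
Start: joints at [1.17, 0.241, 0.005, 1.335, 0, 1.571], TCP at [0.195, 0.46, 0.242] pointing down, gripper open.
Joint ranges: [-2.72, 2.72], [-1.05, 1.87], [-1.09, 1.28], [-1.99, 2.15], [-1.42, 1.44], [-3.14, 3.14]. Speed limits (rad/s): [2.79, 2.79, 3.14, 3.14, 3.14, 3.14].

INTERFACE

Orientations are given as a unit quaternion [x, y, z, w].
In Python, from workcell import bot, viewer, order gives the robot as it stands. The module is installed in compiled form; this text tells all that it offers.
- The arm moves only by the tool send_rows, never from a script. Its argument "increments" is a list that holds one entry, the list of rows, each a list of 4 numbers: the shift along the tool's x, y, z in m, then the turn about the tool's z in degrees. A call has exactly 8 rows; each row shifts and turns the pose as measured when the row begins, along the tool's axes as they then stand; what a row does not reach is not made up. A row lasts 1/10 s, in which the tool goes at most 50 mm and 8.59 degrees, less where a joint would pass 70% of its speed; a pose out of reach is approached as far as the arm can. A call is refused whole if a number of a shift passes 0.05 or a number of a turn 8.59, either way. A call with a gripper value outside its range is refused whole. "hand" is the closure, from -1 (fully open) to 1 (shut), so that 0 is half open, set as the call begins (left out, the last holds). The fingers move at their own pace and stop on an object; the grip force is fixed at half the most. Time passes only in rows, so rows that do not move let the fingers close, or fill a call up. It gives the time, the measured TCP pose, the force and the opening at its end, in the units of the state.
- bot.get_obs(): the state, without advancing time (a new reading comes with each control period).
- viewer.camera(name): name is "scene" or "top"; returns a dict with "image" (400x640x3 uint8, red, green, blue), "range_z" (400x640 float32, m along the optical axis (not along the pixel's ray), 0 where there is no reading), "camera_matrix" (3x3 intrinsics, pixels), "dist" ([k1, k2, p1, p2, k3] as OpenCV has them; the pictures are not rectified), "eye" and "rotation" of the camera in the world. Camera axes: x right, y down, z forward; pixel columns grow to the right and rows downward; lengths in m; the calibration is good to about 2 mm. A picture is of the moment at which its call begins.
- order.job_done(): hands the job in, once; it reports no verdict.
The state is a dict: "clock": time; "joint_pos": joint angles; "joint_vel": joint speeds; "tau": joint torques, N m; "eef_pos": TCP position; "tool_rot": TCP orientation; "ft_force": force on the tool from outside, world axes, zero at the start; "ft_torque": the same for the moment, N m; "grip_width": finger opening in m.
Only numpy, scipy, OpenCV 4.12 (cv2) and the standard library are available. Lean on these libraries where they do the work, as an engineer would, in place of code of your own. Each camera call takes 0.05 s, during which the arm holds its last target.

TASK

Packing is over, so gather the steel filling ware into one loose stack on the wash-up tray: slide the filling hopper along its keyhole slot to the wide end, lift it out of the stand and lower it into the beaker that stands on the tray, then lower the dosing cup into the hopper. Ease each taper down only until it just rests in the one below, upright, and let go of it; never press, force or drop it in, or the pieces will jam. Keep the beaker standing where it is on the tray, and leave the carton, the scoop and the sachet box alone.

Things in the scene. Friction and masses are not known exactly. Their poses are not given: they have to be found in the camera images.
- stand: Bent sheet-steel filling stand, fixed, turned a little either way, left or right of the middle. Base plate 150 x 110, upright at its back (+x), level top plate 135 long (x -70 to +65), 90 wide, 5 thick, top face 125 above the bench, with a keyhole slot through it along x. Origin on the bench, z up. Nothing stands above the plate but the hopper.
- slot_wide (a point): Centre of the keyhole's round wide end, 38 mm across, at the plate's top face (stand x = -35). Axes as the stand's. A channel 24 wide runs from it along +x to the narrow end.
- slot_narrow (a point): Centre of the keyhole's round narrow end, 24 mm across, at the plate's top face (stand x = +15), 50 along +x from slot_wide.
- hopper: Plain steel filling hopper, about 0.16 kg, hanging in the slot within 10 mm of its narrow end. Origin: centre of the flat shoulder, 42 mm across, that rests on the plate; z up its axis. Below it a spout: neck 21 across to z = -10, then a bead 30 across to z = -16. The bead, 5 below the plate, is wider than the channel, so the hopper comes out only at the wide end.
- hopper_rim (a point): Centre of the hopper's open mouth, z = 70 mm over its shoulder. From z = 0 to 45 the body tapers, outer diameter 42.4 + 0.28 per mm of height; from z = 45 to 70 a straight rim band 60 across: grip across it, at any yaw. Inside diameter 36 + 0.28 per mm of height: 55.6 at the rim.
- beaker: Plain steel tapered beaker, about 0.45 kg, standing loose on the tray, 85 mm high, 51 across at the foot. Origin: centre of its underside, z up. The hopper comes to rest in it by its own weight with its shoulder at about z = 48, its rim band then 8 above the beaker's rim. The 8 degree tapers touch all round, hardly give, and jam if pushed with 20 to 30 N or run in fast.
- beaker_rim (a point): Centre of the beaker's mouth, z = 85 mm; rim 60 across outside, 52.8 inside. For the top 37 its inside has the hopper's taper; below, it is hollow down to z = 8, roomy enough for the spout.
- cup: Plain steel dosing cup, about 0.12 kg, standing on the bench near the middle, 70 mm high, closed foot. Origin: centre of its underside, z up. In the hopper it comes to rest by its own weight with its underside about 33 above the hopper's shoulder, its rim band then 8 above the hopper's rim.
- cup_rim (a point): Centre of the cup's open top, z = 70 mm. Outer diameter 45 at the foot, + 0.28 per mm of height to z = 45 (the hopper's taper); from z = 45 to 70 a straight rim band 60 across: grip across it, at any yaw.
- tray: Shallow steel wash-up tray, fixed, 153 (x) by 216 (y) mm, rim 16 high, floor 4 above the bench, on the other side of the bench from the stand. Origin: centre of its underside.
- carton: Bystander: tea carton of brown board, 62 x 42 mm, 150 high, standing at the left. Origin: centre of its underside.
- scoop: Bystander: steel hand scoop lying across the bench beyond the cup, 250 mm long, 72 wide, 72 high, handle to its -x. Origin on the bench under the back end of the trough.
- sachet_box: Bystander: open wooden box 80 (x) x 130 (y) mm, 65 high, with foil sachets standing in it up to 160 high, at the right. Origin: centre of its underside.

How it is judged:
On the way, in this order (a step that is already met when the one before it is completed fails the run):
1. The hopper has been slid along the slot to the wide end, still in the stand (horizontal distance between hopper and slot_wide below 0.008 m and z of hopper in the frame of slot_wide below 0.009 m), for 0.05 s.
2. The hopper is lifted free of the stand (z of hopper in the frame of slot_wide above 0.03 m), for 0.05 s.
3. The hopper rests upright in the beaker and has been let go of (horizontal distance between hopper and beaker below 0.006 m and z of hopper in the frame of beaker between 0.045 and 0.052 m and angle between hopper's own z axis and vertical below 0.09 rad and distance of beaker from where it was at the start of the episode below 0.025 m and angle between beaker's own z axis and vertical below 0.06 rad and contact force between the fingers and hopper below 0.3 N), for 0.2 s.
4. The cup rests upright in the hopper, in the beaker, and has been let go of (horizontal distance between hopper and beaker below 0.006 m and z of hopper in the frame of beaker between 0.045 and 0.052 m and angle between hopper's own z axis and vertical below 0.09 rad and horizontal distance between cup and hopper below 0.006 m and z of cup in the frame of hopper between 0.03 and 0.037 m and angle between cup's own z axis and vertical below 0.11 rad and contact force between the fingers and cup below 0.3 N), for 0.2 s.
At the end, for the whole second after the job is handed in: The hopper rests upright in the beaker (axes within 6 mm, shoulder 45 to 52 mm above the beaker's underside) and the cup upright in the hopper (within 6 mm, 30 to 37 mm above its shoulder), all at rest; the beaker upright on the tray within 25 mm of its starting place (horizontal distance between hopper and beaker below 0.006 m and z of hopper in the frame of beaker between 0.045 and 0.052 m and angle between hopper's own z axis and vertical below 0.09 rad and horizontal distance between cup and hopper below 0.006 m and z of cup in the frame of hopper between 0.03 and 0.037 m and angle between cup's own z axis and vertical below 0.11 rad and distance of beaker from where it was at the start of the episode below 0.025 m and angle between beaker's own z axis and vertical below 0.06 rad and linear speed of each of hopper, cup below 0.01 m/s); the robot touches nothing.
It fails at once if The hopper or the cup is dropped in (over 0.4 m/s as it goes home) ((horizontal distance between hopper and beaker below 0.015 m and z of hopper in the frame of beaker below 0.06 m and linear speed of hopper above 0.4 m/s) or (horizontal distance between cup and hopper below 0.015 m and z of cup in the frame of hopper below 0.045 m and linear speed of cup above 0.4 m/s)).
It fails at once if The beaker is moved away from where it stands (over 25 mm) (distance of beaker from where it was at the start of the episode above 0.025 m).
It fails at once if The hopper is pressed or forced into the beaker (over 60 N summed round the taper, as from a push of about 30 N or a jab) (contact force between hopper and beaker above 60 N).
It fails at once if The cup is pressed or forced into the hopper (over 60 N summed round the taper, as from a push of about 30 N or a jab) (contact force between cup and hopper above 60 N).
It fails at once if The carton, the scoop or the sachet box is disturbed (moved over 20 mm) (distance of any of carton, scoop, sachet_box from where it was at the start of the episode above 0.02 m).
It also fails if it takes over 61 s, if anything falls off the work surface, if the arm or the gripper's body presses on something with over 40 N, if the wrist force passes 120 N, or if a joint passes its speed limit or range.

## Working session

There is one attempt and no reset: what is moved stays moved. The work goes in short steps, Python scripts to look and compute and a tool call to move; the robot and the scene stay as the last step left them, time stands still between calls to the robot, and variables do not carry over. Pictures are saved under pics/ and viewed, and the job is handed in when it is done.

Besides the shell and the picture viewer there is one more tool, called after "Emit:" as name([rows], argument=value, ...), one row to a line, values as JSON. send_rows: Moves the arm, as the interface text tells. Its arguments: {"type":"object","properties":{"increments":{"type":"array","items":{"type":"array","items":{"type":"array","items":{"type":"number"}}}},"hand":{"type":"number"}},"required":["increments"]}

```bash
mkdir -p pics
python3 - <<'E'
from workcell import bot, viewer, order
import cv2,numpy as np
o=bot.get_obs(); print(o)
for n in ("scene","top"):
    c=viewer.camera(n); cv2.imwrite(f"pics/{n}0.png",c["image"][:,:,::-1]); np.savez(f"{n}0.npz",**c)
    print(n,c["camera_matrix"],c["dist"],c["eye"],c["rotation"])
E
```

```text
{'clock': 0.0, 'joint_pos': array([1.17001006e+00, 2.41407638e-01, 3.69344132e-03, 1.33518388e+00,
       1.57204418e-06, 1.57081719e+00]), 'joint_vel': array([ 0.0003228 ,  0.00102189,  0.00161357, -0.00148965, -0.00045051,
        0.00158227]), 'tau': array([-3.74949350e-04, -3.72319257e+01,  2.52405900e+01,  1.70366687e-02,
       -1.55681860e-04,  3.43981100e-06]), 'eef_pos': array([0.19482975, 0.45980859, 0.24140385]), 'tool_rot': array([ 8.33714608e-01,  5.52194575e-01, -8.76553190e-04,  5.79651372e-04]), 'ft_force': array([-0.18248134,  0.05245195, -0.28937388]), 'ft_torque': array([ 0.01654534, -0.04341703, -0.05013124]), 'grip_width': 0.08524323311876665}
scene [[380.9254731    0.         319.88880663]
 [  0.         380.9254731  196.67893043]
 [  0.           0.           1.        ]] [-0.00403209  0.          0.          0.          0.        ] [ 1.33458453 -0.48743724  0.79432003] [ 0.77630119  0.4408599  -0.21629017 -0.3952437 ]
top [[494.80434808   0.         319.51149139]
 [  0.         494.80434808 199.91189921]
 [  0.           0.           1.        ]] [-0.09411562  0.          0.          0.          0.        ] [ 0.364523   -0.02028682  1.94156874] [ 0.71046711 -0.70034312  0.04566194 -0.05168152]
```

View pics/scene0.png

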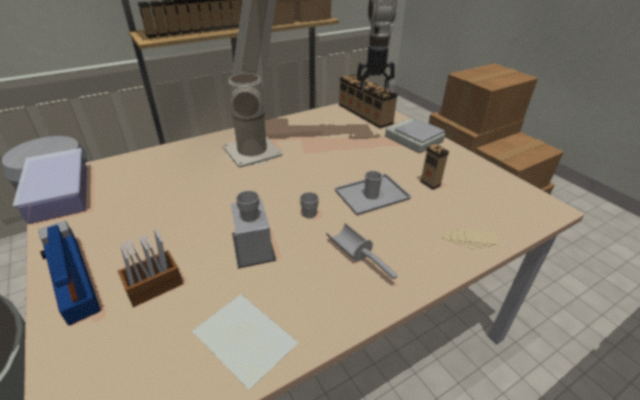

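View pics/top0.png

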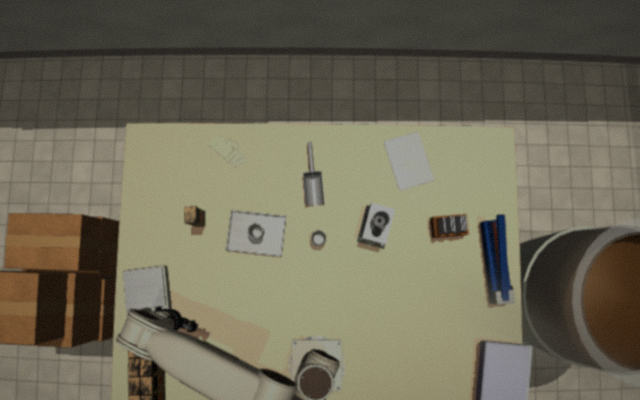

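```bash
cat > h.py <<'E'
import numpy as np,cv2
from scipy.spatial.transform import Rotation as R
def load(n): 
    return dict(np.load(n))
def Rm(c):
    r=np.asarray(c["rotation"]); return R.from_quat(r).as_matrix() if r.shape==(4,) else r
def rays(c,px):
    u=cv2.undistortPoints(np.asarray(px,float).reshape(-1,1,2),c["camera_matrix"],c["dist"])[:,0]
    d=np.c_[u,np.ones(len(u))]; return c["eye"],d@Rm(c).T
def onplane(c,px,z):
    e,d=rays(c,px); s=(z-e[2])/d[:,2]; return e+d*s[:,None]
def cloud(c):
    h,w=c["range_z"].shape; vv,uu=np.mgrid[:h,:w]
    e,d=rays(c,np.c_[uu.ravel(),vv.ravel()]); return (e+d*c["range_z"].ravel()[:,None]).reshape(h,w,3)
def proj(c,p):
    m=Rm(c); return cv2.projectPoints(np.asarray(p,float).reshape(-1,1,3),cv2.Rodrigues(m.T)[0],-m.T@c["eye"],c["camera_matrix"],c["dist"])[0][:,0]
E
python3 - <<'E'
from h import *
t=load("top0.npz");s=load("scene0.npz")
P=cloud(t);Q=cloud(s)
for (u,v) in [(200,290),(318,239),(379,221),(255,232),(387,207),(240,215),(313,190)]: print("top",u,v,P[v,u])
for (u,v) in [(309,205),(248,197),(372,176),(250,240)]: print("sc",u,v,Q[v,u])
im=t["image"][190:270,210:410]; cv2.imwrite("pics/tz.png",cv2.resize(im,None,fx=4,fy=4,interpolation=cv2.INTER_CUBIC)[:,:,::-1])
im=s["image"][160:270,220:420]; cv2.imwrite("pics/sz.png",cv2.resize(im,None,fx=4,fy=4,interpolation=cv2.INTER_CUBIC)[:,:,::-1])
E
```

```text
top 200 290 [0.27249932 0.45746611 0.00861546]
top 318 239 [0.47828031 0.00181497 0.00896556]
top 379 221 [ 0.55165031 -0.23586295  0.01347608]
top 255 232 [0.50212151 0.24960895 0.00582661]
top 387 207 [ 0.59242284 -0.25227843  0.13156167]
top 240 215 [0.56868536 0.31179654 0.002443  ]
top 313 190 [ 0.67361343  0.0248424  -0.00384031]
sc 309 205 [ 0.50930735 -0.01718435  0.06016607]
sc 248 197 [ 0.52061069 -0.21538352  0.17251025]
sc 372 176 [0.48791627 0.24683216 0.07010219]
sc 250 240 [ 0.59924293 -0.25081586  0.09271969]
```

View pics/tz.png

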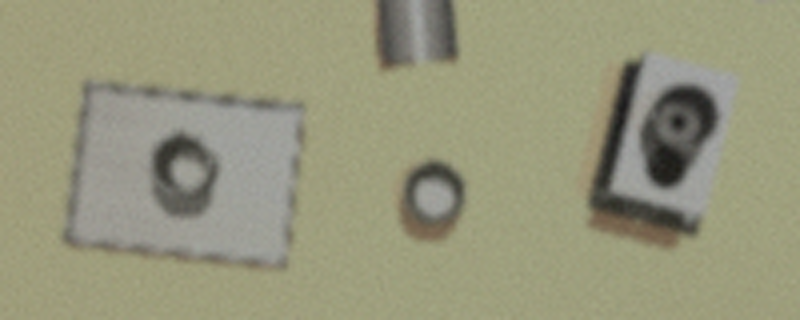

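View pics/sz.png

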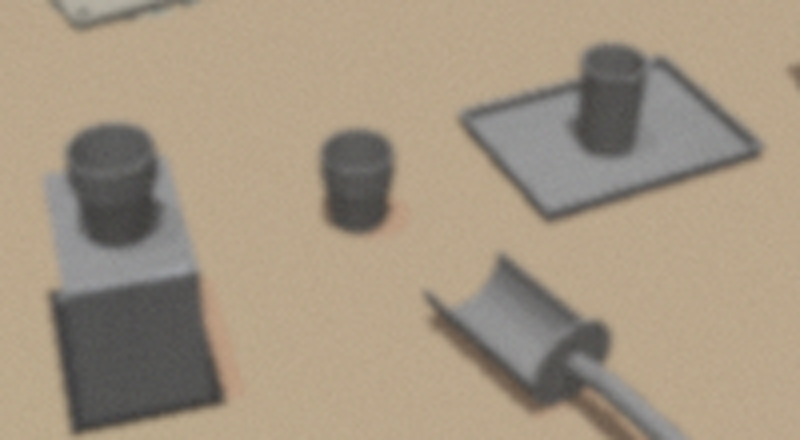

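Run:
```python
from h import *
t=load("top0.npz");s=load("scene0.npz")
P=cloud(t);Q=cloud(s)
print((P[228:250,308:328,2]*1000).astype(int))
print(np.std(P[270:285,300:360,2]),np.mean(P[270:285,300:360,2]), np.mean(Q[280:300,350:380,2]))
def big(im,f,k): cv2.imwrite(f,cv2.resize(im,None,fx=k,fy=k,interpolation=cv2.INTER_CUBIC)[:,:,::-1])
A=[t["image"][v-20:v+20,u-20:u+20] for u,v in ((256,234),(318,239),(379,222))]
B=[s["image"][v-20:v+20,u-20:u+20] for u,v in ((372,184),(309,205),(248,204))]
big(np.vstack([np.hstack(A),np.hstack(B)]),"pics/c.png",6)
```

```text
[[   3    5    4    2    1    3    1   12    2 1941    1    0    1   -4
     3    4    1  -11   -2   -5]
 [   0    0   -2    9    2    3   12   11   -3   -2    1    1   -4   -4
    -3    6    0    1   -1   -4]
 [   0    3    1    1    1   -3    7   66   70   67   58   71   70   76
    -3  -13    0    0    1  -12]
 [   0    4    0    3   -5    7   72   58   51   44   42   51   45   54
    72   65    6    4   -3   -3]
 [   0   -6   -1    3    0   65   58   33   36   27   31   31   32   44
    49   63   68   -3    1    0]
 [   9    1    1  -10   72   55   32   23   15    5    8   10   11   25
    29   53   60    0   -1   -1]
 [  -1    2   -2   69   66   43   23    7    1    8 1941    4    6    9
    14   29   56   68   -5   -5]
 [   4   -3  -10   72   51   35    1   13    4    7    0    2    6    8
     6   16   34   69    5    6]
 [   1    9    3   65   45   21    6   12    6   17   -1    0    7    2
    10    2   25   57   69    1]
 [  -3    0   -3   65   36   20   10    3    5    0    5   13    6   16
     0   12   31   49   77   -1]
 [   1   -5    6   58   42    8    0   -3    7    
[... 572 characters left out ...]
9    6]
 [   2    0  -10   -2    1    4   54   72   66   41   33   49   59   60
    69    6    0  -15   -2    6]
 [   8    3    2   -6    3   -2    0   -3   50   73   67   67   62   -4
    -3    2    5   -2   -4    4]
 [   2    6    0    0    4   -5    5   -5    0   -2   -2    0    8   -3
     2   -5   -3   -3    2    1]
 [   0   -6   -1    5    0    0    0   -3    0    0   -4   -2    0    0
    11   14   -2   -3    2   -1]
 [   0   -7   -3    1    1    3    7    5   -1    0   -1    6   -6   -6
   -13    3    3    4    5   -9]
 [  10    8    4   -3    0   -7    4   -7    7   12    0   -2   -1    5
     7  -10    4    0   -8   -8]]
0.15805333983220146 0.013218833510562394 0.006146700405633563
```

View pics/c.png

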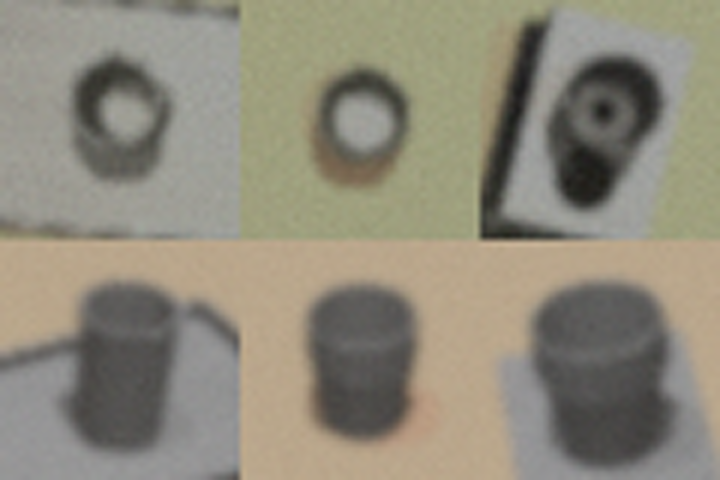

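```bash
cat >> h.py <<'E'
def circ(c,uv,rimz,tol=0.014,rad=20,z2=0.02,Rk=0.030):
    "rim centre from depth mask: filled outer contour moments + LSQ circle on rim plane"
    P=cloud(c); u,v=uv; M=np.zeros(P.shape[:2],np.uint8)
    sl=np.s_[v-rad:v+rad,u-rad:u+rad]
    z=P[sl][...,2]; M[sl]=((z>rimz-tol)&(z<rimz+z2)).astype(np.uint8)
    n,l,st,_=cv2.connectedComponentsWithStats(M,connectivity=8)
    k=1+np.argmax(st[1:,4]); m=(l==k).astype(np.uint8)
    ct=max(cv2.findContours(m,cv2.RETR_EXTERNAL,cv2.CHAIN_APPROX_NONE)[0],key=cv2.contourArea)
    fill=cv2.drawContours(np.zeros_like(m),[cv2.convexHull(ct)],-1,1,-1)
    vv,uu=np.nonzero(fill); W=onplane(c,np.c_[uu,vv],rimz)
    cen=W[:,:2].mean(0)
    H=onplane(c,cv2.convexHull(ct).reshape(-1,2),rimz)[:,:2]
    (ec,ax,an)=cv2.fitEllipse((H*1000).astype(np.float32).reshape(-1,1,2))
    Pm=P[m>0]; Pm=Pm[:, :2]
    A=np.c_[2*Pm,np.ones(len(Pm))]; q=np.linalg.lstsq(A,(Pm**2).sum(1),rcond=None)[0]
    r=np.sqrt(q[2]+q[0]**2+q[1]**2)
    return cen,np.array(ec)/1000,ax,q[:2],r,len(Pm)
E
python3 - <<'E'
from h import *
t=load("top0.npz");s=load("scene0.npz")
for n,uv,z in (("beaker",(256,231),.089),("cup",(318,239),.07),("hopper",(380,219),.195)): print("top",n,*circ(t,uv,z))
for n,uv,z in (("beaker",(372,177),.089),("cup",(309,200),.07),("hopper",(248,197),.195)): print("sc",n,*circ(s,uv,z,tol=.018))
# stand plate, tray
P=cloud(t)
z=P[...,2]; m=np.zeros(z.shape,np.uint8); m[195:260,350:410]=(abs(z[195:260,350:410]-.125)<.02)
ct=max(cv2.findContours(m,cv2.RETR_EXTERNAL,cv2.CHAIN_APPROX_NONE)[0],key=cv2.contourArea)
b=cv2.boxPoints(cv2.minAreaRect(ct)); print(onplane(t,b,.125))
print((z[205:245,362:400]*1000).astype(int))
E
```

```text
top beaker [0.50365955 0.24028338] [0.50355252 0.23987305] (57.84552001953125, 59.801177978515625) [0.50333832 0.23993715] 0.027418484311312163 64
top cup [4.81145976e-01 1.78206885e-04] [4.81493164e-01 4.48334694e-04] (58.976768493652344, 59.597164154052734) [4.81256523e-01 3.59895239e-04] 0.02821532140890159 51
top hopper [ 0.5435412  -0.22255326] [ 0.54365942 -0.22266553] (58.892398834228516, 60.62824249267578) [ 0.54368134 -0.22266772] 0.0281236871145808 72
sc beaker [0.51452535 0.22740573] [0.51430481 0.22683708] (60.18476867675781, 86.2401123046875) [0.50599637 0.23454784] 0.027290572380454285 162
sc cup [ 0.49334237 -0.00964026] [ 0.49251904 -0.00902463] (63.733665466308594, 82.8118896484375) [ 0.48312877 -0.00392454] 0.028246703216247164 178
sc hopper [ 0.55709359 -0.23117028] [ 0.55622369 -0.23094557] (62.469627380371094, 82.6173324584961) [ 0.54556747 -0.22755431] 0.028462853351919906 266
[[ 0.47928562 -0.16046644  0.125     ]
 [ 0.61131803 -0.19291194  0.125     ]
 [ 0.59033563 -0.28105634  0.125     ]
 [ 0.45861284 -0.24780088  0.125     ]]
[[ 0 -1  0 ...  0 -7 -2]
 [ 3 -1  3 ... -3  0  6]
 [ 1  1  0 ...  7  0 -7]
 ...
 [ 7 10  6 ...  9  6 -2]
 [-2  0 -7 ...  1  6  3]
 [ 4  0  3 ...  6 -8  0]]
```

```bash
cat > plan.py <<'E'
import sys,numpy as np
from workcell import bot
from scipy.spatial.transform import Rotation as R
def st():
    o=bot.get_obs(); m=R.from_quat(o["tool_rot"]).as_matrix()
    return o,m,np.degrees(np.arctan2(m[1,0],m[0,0]))
def plan(x,y,z,az=None):
    o,m,a=st(); p=o["eef_pos"]; d=np.array([x,y,z])-p
    tot=0 if az is None else (a-az+180)%360-180
    n=int(max(1,np.ceil(np.linalg.norm(d)/.048),np.ceil(abs(tot)/8.4)))
    print("clock %.2f"%o["clock"],"pos",p.round(4),"az %.2f"%a,"zax",m[:,2].round(4),"F",o["ft_force"].round(2),"w %.4f"%o["grip_width"],"j",o["joint_pos"].round(2))
    print("n",n,"d",d.round(4),"tot",round(tot,2),"tool d",(m.T@d).round(4))
    if tot:
        for i in range(n):
            b=np.radians(a-tot*i/n); X=np.array([np.cos(b),np.sin(b)]);Y=np.array([np.sin(b),-np.cos(b)])
            print([round(v,4) for v in (d[:2]@X/n,d[:2]@Y/n,-d[2]/n,tot/n)])
if __name__=="__main__":
    a=[float(v) for v in sys.argv[1:]]; plan(*a)
E
python3 plan.py .5436 -.2226 .245 -14
```

```text
clock 0.10 pos [0.1949 0.4599 0.2415] az 67.04 zax [-7.0e-04 -1.7e-03 -1.0e+00] F [0.18 0.3  0.75] w 0.0856 j [ 1.17  0.24  0.    1.34 -0.    1.57]
n 16 d [ 0.3487 -0.6825  0.0035] tot 81.04 tool d [-0.4924  0.5874 -0.0026]
[np.float64(-0.0308), np.float64(0.0367), np.float64(-0.0002), np.float64(5.0647)]
[np.float64(-0.0274), np.float64(0.0393), np.float64(-0.0002), np.float64(5.0647)]
[np.float64(-0.0238), np.float64(0.0415), np.float64(-0.0002), np.float64(5.0647)]
[np.float64(-0.0201), np.float64(0.0435), np.float64(-0.0002), np.float64(5.0647)]
[np.float64(-0.0162), np.float64(0.0451), np.float64(-0.0002), np.float64(5.0647)]
[np.float64(-0.0121), np.float64(0.0463), np.float64(-0.0002), np.float64(5.0647)]
[np.float64(-0.008), np.float64(0.0472), np.float64(-0.0002), np.float64(5.0647)]
[np.float64(-0.0038), np.float64(0.0478), np.float64(-0.0002), np.float64(5.0647)]
[np.float64(0.0005), np.float64(0.0479), np.float64(-0.0002), np.float64(5.0647)]
[np.float64(0.0047), np.float64(0.0477), np.float64(-0.0002), np.float64(5.0647)]
[np.float64(0.0089), np.float64(0.0471), np.float64(-0.0002), np.float64(5.0647)]
[np.float64(0.013), np.float64(0.0461), np.float64(-0.0002), np.float64(5.0647)]
[np.float64(0.017), np.float64(0.0448), np.float64(-0.0002), np.float64(5.0647)]
[np.float64(0.0209), np.float64(0.0431), np.float64(-0.0002), np.float64(5.0647)]
[np.float64(0.0246), np.float64(0.0411), np.float64(-0.0002), np.float64(5.0647)]
[np.float64(0.0282), np.float64(0.0388), np.float64(-0.0002), np.float64(5.0647)]
```

Emit:
send_rows([
  [[-0.031,0.037,0,5],[-0.027,0.039,0,5],[-0.024,0.042,0,5],[-0.02,0.043,0,5],[-0.016,0.045,0,5],[-0.012,0.046,0,5],[-0.008,0.047,0,5],[-0.004,0.048,0,5]],
], hand=-1)

```text
clock: 0.9
eef_pos: [0.3696, 0.1113, 0.2382]
tool_rot: [0.974, 0.228, -0.002, 0.002]
ft_force: [1.2, 0.3, 0.9]
grip_width: 0.0855
```

```bash
python3 plan.py .5436 -.2226 .245 -14
```

```text
clock 0.90 pos [0.3696 0.1113 0.2382] az 26.30 zax [-0.0032 -0.0043 -1.    ] F [1.17 0.3  0.87] w 0.0855 j [ 0.29  0.02 -0.26  1.29 -0.    1.41]
n 8 d [ 0.174  -0.3339  0.0068] tot 40.3 tool d [ 0.008   0.3764 -0.006 ]
[np.float64(0.001), np.float64(0.047), np.float64(-0.0009), np.float64(5.038)]
[np.float64(0.0051), np.float64(0.0468), np.float64(-0.0009), np.float64(5.038)]
[np.float64(0.0092), np.float64(0.0461), np.float64(-0.0009), np.float64(5.038)]
[np.float64(0.0132), np.float64(0.0452), np.float64(-0.0009), np.float64(5.038)]
[np.float64(0.0171), np.float64(0.0438), np.float64(-0.0009), np.float64(5.038)]
[np.float64(0.0209), np.float64(0.0421), np.float64(-0.0009), np.float64(5.038)]
[np.float64(0.0245), np.float64(0.0401), np.float64(-0.0009), np.float64(5.038)]
[np.float64(0.028), np.float64(0.0378), np.float64(-0.0009), np.float64(5.038)]
```

Emit:
send_rows([
  [[0.001,0.047,-0.001,5],[0.005,0.047,-0.001,5],[0.009,0.046,-0.001,5],[0.013,0.045,-0.001,5],[0.017,0.044,-0.001,5],[0.021,0.042,-0.001,5],[0.025,0.04,-0.001,5],[0.028,0.037,-0.001,5]],
])

```text
clock: 1.7
eef_pos: [0.5415, -0.2399, 0.2441]
tool_rot: [0.991, -0.136, -0.003, 0.001]
ft_force: [1.5, -0.2, 0.5]
grip_width: 0.0852
```

```bash
python3 plan.py .5436 -.2226 .225 -14
```

```text
clock 1.70 pos [ 0.5415 -0.2399  0.2441] az -15.60 zax [-0.0066 -0.0015 -1.    ] F [ 1.5  -0.17  0.5 ] w 0.0852 j [-0.42  0.43  0.28  1.43 -0.    1.43]
n 1 d [ 0.0021  0.0173 -0.0191] tot -1.6 tool d [-0.0025 -0.0173  0.0191]
[np.float64(-0.0026), np.float64(-0.0172), np.float64(0.0191), np.float64(-1.5987)]
```

Emit:
send_rows([
  [[-0.0025,-0.017,0,-1.6],[0,0,0,0],[0,0,0,0],[0,0,0,0],[0,0,0,0],[0,0,0,0],[0,0,0,0],[0,0,0,0]],
])

```text
clock: 2.5
eef_pos: [0.5432, -0.226, 0.2401]
tool_rot: [0.992, -0.124, -0.006, 0.001]
ft_force: [-0.7, -0.1, 0.3]
grip_width: 0.0855
```

```bash
python3 plan.py .5436 -.2226 .177 -14
```

```text
clock 2.50 pos [ 0.5432 -0.226   0.2401] az -14.24 zax [-0.012  -0.001  -0.9999] F [-0.66 -0.08  0.28] w 0.0855 j [-0.39  0.43  0.27  1.42 -0.01  1.43]
n 2 d [ 0.0004  0.0034 -0.0631] tot -0.24 tool d [ 0.0003 -0.0036  0.0631]
[np.float64(-0.0002), np.float64(-0.0017), np.float64(0.0316), np.float64(-0.1221)]
[np.float64(-0.0002), np.float64(-0.0017), np.float64(0.0316), np.float64(-0.1221)]
```

Emit:
send_rows([
  [[0,-0.004,0.01,0],[0,0,0.012,0],[0,0,0.012,0],[0,0,0.012,0],[0,0,0.006,0],[0,0,0.002,0],[0,0,0,0],[0,0,0,0]],
])

```text
clock: 3.3
eef_pos: [0.5424, -0.2207, 0.1798]
tool_rot: [0.992, -0.124, -0.007, 0.001]
ft_force: [-0.0, 0.2, 0.1]
grip_width: 0.0856
```

```bash
sed -i 's/joint_pos"\].round(2)/joint_pos"].round(4),"v",o["joint_vel"].round(3),"tau",o["tau"].round(2)/' plan.py; python3 plan.py .5436 -.2226 .177 -14
```

```text
clock 3.30 pos [ 0.5424 -0.2207  0.1798] az -14.20 zax [-1.470e-02 -1.000e-04 -9.999e-01] F [-0.05  0.15  0.15] w 0.0856 j [-0.3837  0.4521  0.1448  1.2771 -0.0056  1.4349] v [-0.002  0.001 -0.001  0.001  0.001 -0.001] tau [ 1.000e-02 -4.628e+01  2.446e+01  1.000e-01 -2.000e-02 -0.000e+00]
n 1 d [ 0.0012 -0.0019 -0.0028] tot -0.2 tool d [0.0016 0.0015 0.0028]
[np.float64(0.0016), np.float64(0.0015), np.float64(0.0028), np.float64(-0.1954)]
```

Emit:
send_rows([
  [[0.0015,0.0015,0.002,0],[0,0,0,0],[0,0,0,0],[0,0,0,0],[0,0,0,0],[0,0,0,0],[0,0,0,0],[0,0,0,0]],
], hand=1)

```text
clock: 4.1
eef_pos: [0.5447, -0.2233, 0.1792]
tool_rot: [0.992, -0.124, -0.006, 0.001]
ft_force: [-0.7, -0.5, 0.0]
grip_width: 0.0581
```

```bash
python3 plan.py .5436 -.2226 .177 -14
python3 - <<'E'
from workcell import viewer
import cv2,numpy as np
c=viewer.camera("scene"); np.savez("scene1.npz",**c)
im=c["image"][120:280,180:380]; cv2.imwrite("pics/s1.png",cv2.resize(im,None,fx=4,fy=3.7,interpolation=cv2.INTER_CUBIC)[:,:,::-1])
E
```

```text
clock 4.10 pos [ 0.5447 -0.2233  0.1792] az -14.21 zax [-0.0114 -0.0013 -0.9999] F [-0.75 -0.46  0.01] w 0.0581 j [-0.3862  0.4557  0.1489  1.274  -0.0055  1.4325] v [0.    0.    0.    0.001 0.    0.   ] tau [ 1.000e-02 -4.709e+01  2.484e+01  1.400e-01 -1.000e-02  0.000e+00]
n 1 d [-0.0011  0.0007 -0.0022] tot -0.21 tool d [-0.0012 -0.0004  0.0022]
[np.float64(-0.0012), np.float64(-0.0004), np.float64(0.0022), np.float64(-0.2074)]
```

View pics/s1.png

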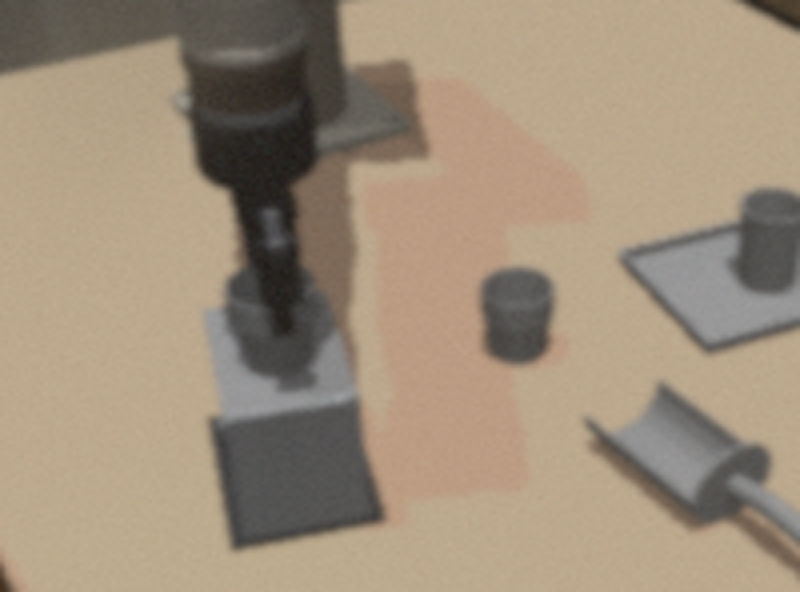

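Emit:
send_rows([
  [[0,0,-0.003,0],[0,0,-0.0005,0],[-0.006,0,-0.0005,0],[-0.006,0,-0.0005,0],[-0.006,0,-0.0005,0],[-0.006,0,-0.0005,0],[-0.005,0,-0.0005,0],[0,0,-0.0005,0]],
])

```text
clock: 4.95
eef_pos: [0.5135, -0.215, 0.1842]
tool_rot: [0.992, -0.124, -0.007, 0.001]
ft_force: [0.6, -1.1, -6.1]
grip_width: 0.0579
```

```bash
python3 plan.py .5045 -.2133 .182 -14
```

```text
clock 4.95 pos [ 0.5135 -0.215   0.1842] az -14.20 zax [-1.370e-02  1.000e-04 -9.999e-01] F [ 0.64 -1.06 -6.08] w 0.0579 j [-0.3939  0.3923  0.0644  1.2555 -0.0051  1.4247] v [ 0.     0.001  0.003 -0.001  0.001 -0.001] tau [ 2.000e-02 -4.723e+01  2.645e+01  2.700e-01 -0.000e+00 -0.000e+00]
n 1 d [-0.009   0.0017 -0.0022] tot -0.2 tool d [-0.0091  0.0005  0.0023]
[np.float64(-0.0092), np.float64(0.0005), np.float64(0.0022), np.float64(-0.1988)]
```

Emit:
send_rows([
  [[0,0,0.002,0],[-0.004,0,-0.0002,0],[-0.0045,0,-0.0002,0],[0,0,-0.0002,0],[0,0,-0.0002,0],[0,0,-0.0002,0],[0,0,-0.0002,0],[0,0,-0.0002,0]],
])

```text
clock: 5.75
eef_pos: [0.5042, -0.2128, 0.1854]
tool_rot: [0.992, -0.124, -0.007, 0.001]
ft_force: [-0.4, -0.3, -1.7]
grip_width: 0.0582
```

```bash
python3 plan.py .5045 -.2133 .182 -14;python3 - <<'E'
from workcell import viewer
import cv2,numpy as np
c=viewer.camera("top"); np.savez("top2.npz",**c)
im=c["image"][190:270,330:430]; cv2.imwrite("pics/t2.png",cv2.resize(im,None,fx=6,fy=6,interpolation=cv2.INTER_CUBIC)[:,:,::-1])
E
```

```text
clock 5.75 pos [ 0.5042 -0.2128  0.1854] az -14.21 zax [-1.340e-02 -6.000e-04 -9.999e-01] F [-0.41 -0.27 -1.72] w 0.0582 j [-0.3964  0.3728  0.0385  1.2486 -0.0057  1.4224] v [-0.001  0.     0.006  0.004  0.001 -0.001] tau [-1.000e-02 -4.375e+01  2.512e+01  1.000e-01 -3.000e-02  0.000e+00]
n 1 d [ 0.0003 -0.0005 -0.0034] tot -0.21 tool d [0.0005 0.0004 0.0034]
[np.float64(0.0004), np.float64(0.0004), np.float64(0.0034), np.float64(-0.2063)]
```

View pics/t2.png

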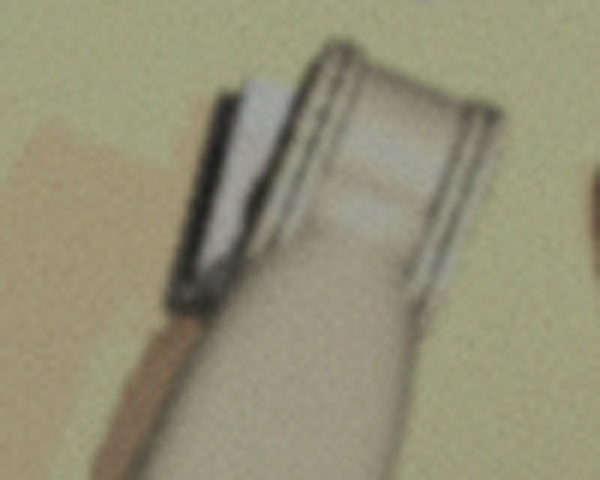

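Emit:
send_rows([
  [[0,0,0.003,0],[0,0,0,0],[0,0,-0.01,0],[0,0,-0.03,0],[0,0,-0.04,0],[0,0,-0.03,0],[0,0,-0.01,0],[0,0,0,0]],
])

```text
clock: 6.6
eef_pos: [0.5051, -0.2124, 0.3085]
tool_rot: [0.992, -0.124, -0.007, 0.001]
ft_force: [0.2, -0.2, -1.6]
grip_width: 0.0584
```

```bash
python3 plan.py .5045 -.2133 .28 76;python3 - <<'E'
from workcell import viewer
import cv2,numpy as np
c=viewer.camera("scene"); np.savez("scene3.npz",**c)
im=c["image"][80:280,160:360]; cv2.imwrite("pics/s3.png",cv2.resize(im,None,fx=3,fy=3,interpolation=cv2.INTER_CUBIC)[:,:,::-1])
E
```

```text
clock 6.60 pos [ 0.5051 -0.2124  0.3085] az -14.20 zax [-1.490e-02  1.000e-04 -9.999e-01] F [ 0.24 -0.15 -1.62] w 0.0584 j [-0.3951  0.3345  0.3031  1.5532 -0.0056  1.4236] v [ 0.001 -0.007  0.014  0.006 -0.001 -0.002] tau [ 0.000e+00 -4.339e+01  2.674e+01  3.800e-01 -3.000e-02  0.000e+00]
n 11 d [-0.0006 -0.0009 -0.0285] tot -90.2 tool d [0.     0.0009 0.0285]
[np.float64(-0.0), np.float64(0.0001), np.float64(0.0026), np.float64(-8.1999)]
[np.float64(-0.0), np.float64(0.0001), np.float64(0.0026), np.float64(-8.1999)]
[np.float64(-0.0001), np.float64(0.0001), np.float64(0.0026), np.float64(-8.1999)]
[np.float64(-0.0001), np.float64(0.0001), np.float64(0.0026), np.float64(-8.1999)]
[np.float64(-0.0001), np.float64(0.0001), np.float64(0.0026), np.float64(-8.1999)]
[np.float64(-0.0001), np.float64(0.0), np.float64(0.0026), np.float64(-8.1999)]
[np.float64(-0.0001), np.float64(0.0), np.float64(0.0026), np.float64(-8.1999)]
[np.float64(-0.0001), np.float64(0.0), np.float64(0.0026), np.float64(-8.1999)]
[np.float64(-0.0001), np.float64(0.0), np.float64(0.0026), np.float64(-8.1999)]
[np.float64(-0.0001), np.float64(-0.0), np.float64(0.0026), np.float64(-8.1999)]
[np.float64(-0.0001), np.float64(-0.0), np.float64(0.0026), np.float64(-8.1999)]
```

View pics/s3.png

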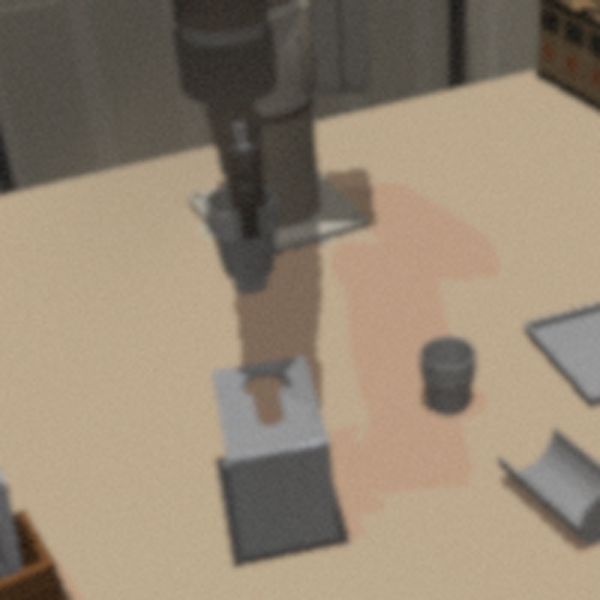

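Emit:
send_rows([
  [[-0.003,-0.012,0,0],[-0.006,-0.024,0,0],[-0.009,-0.036,0,0],[-0.01,-0.04,0,0],[-0.01,-0.04,0.005,0],[-0.01,-0.04,0.005,0],[-0.01,-0.04,0.005,0],[-0.01,-0.04,0.005,0]],
])

```text
clock: 7.45
eef_pos: [0.5002, 0.0781, 0.2787]
tool_rot: [0.992, -0.129, -0.016, 0.0]
ft_force: [1.5, -0.8, -1.3]
grip_width: 0.0583
```

```bash
python3 plan.py .5047 .2397 .22
```

```text
clock 7.45 pos [0.5002 0.0781 0.2787] az -14.79 zax [-0.0312  0.0037 -0.9995] F [ 1.52 -0.76 -1.33] w 0.0583 j [0.15   0.265  0.1309 1.467  0.0083 1.9787] v [ 0.843  0.113 -0.014 -0.113  0.027  0.832] tau [-3.040e+00 -4.113e+01  2.553e+01  7.900e-01  4.000e-02 -6.900e-01]
n 4 d [ 0.0045  0.1616 -0.0587] tot 0 tool d [-0.035  -0.1577  0.0591]
```

Emit:
send_rows([
  [[-0.008,-0.035,0.008,0],[-0.007,-0.032,0.008,0],[-0.006,-0.028,0.008,0],[-0.005,-0.022,0.008,0],[-0.004,-0.014,0.006,0],[-0.002,-0.006,0.004,0],[0,0,0,0],[0,0,0,0]],
])

```text
clock: 8.25
eef_pos: [0.4914, 0.2318, 0.2261]
tool_rot: [0.992, -0.123, -0.024, 0.004]
ft_force: [-0.6, 0.3, -1.7]
grip_width: 0.0578
```

```bash
python3 plan.py .5047 .2397 .22
```

```text
clock 8.25 pos [0.4914 0.2318 0.2261] az -14.11 zax [-0.0495 -0.0017 -0.9988] F [-0.59  0.31 -1.73] w 0.0578 j [0.4305 0.37   0.1409 1.3874 0.0191 2.2469] v [-0.002  0.002 -0.011 -0.001 -0.002  0.   ] tau [ 5.300e-01 -4.353e+01  2.539e+01  3.500e-01  1.200e-01  1.000e-02]
n 1 d [ 0.0133  0.0079 -0.0061] tot 0 tool d [ 0.0112 -0.0109  0.0054]
```

```bash
python3 plan.py .45 .165 .225 90; python3 -c "
from h import *
t=load('top0.npz'); print(onplane(t,[(231,210.5),(286,215.5),(281,256.5),(226.5,250.5)],.016).round(4))"
```

```text
clock 8.25 pos [0.4914 0.2318 0.2261] az -14.11 zax [-0.0495 -0.0017 -0.9988] F [-0.59  0.31 -1.73] w 0.0578 j [0.4305 0.37   0.1409 1.3874 0.0191 2.2469] v [-0.002  0.002 -0.011 -0.001 -0.002  0.   ] tau [ 5.300e-01 -4.353e+01  2.539e+01  3.500e-01  1.200e-01  1.000e-02]
n 13 d [-0.0414 -0.0668 -0.0011] tot -104.11 tool d [-0.0238  0.0749  0.0033]
[np.float64(-0.0018), np.float64(0.0058), np.float64(0.0001), np.float64(-8.0088)]
[np.float64(-0.0026), np.float64(0.0055), np.float64(0.0001), np.float64(-8.0088)]
[np.float64(-0.0034), np.float64(0.005), np.float64(0.0001), np.float64(-8.0088)]
[np.float64(-0.004), np.float64(0.0045), np.float64(0.0001), np.float64(-8.0088)]
[np.float64(-0.0046), np.float64(0.0039), np.float64(0.0001), np.float64(-8.0088)]
[np.float64(-0.0051), np.float64(0.0032), np.float64(0.0001), np.float64(-8.0088)]
[np.float64(-0.0055), np.float64(0.0025), np.float64(0.0001), np.float64(-8.0088)]
[np.float64(-0.0058), np.float64(0.0017), np.float64(0.0001), np.float64(-8.0088)]
[np.float64(-0.006), np.float64(0.0009), np.float64(0.0001), np.float64(-8.0088)]
[np.float64(-0.0061), np.float64(0.0), np.float64(0.0001), np.float64(-8.0088)]
[np.float64(-0.006), np.float64(-0.0008), np.float64(0.0001), np.float64(-8.0088)]
[np.float64(-0.0058), np.float64(-0.0016), np.float64(0.0001), np.float64(-8.0088)]
[np.float64(-0.0055), np.float64(-0.0024), np.float64(0.0001), np.float64(-8.0088)]
[[0.5845 0.3458 0.016 ]
 [0.568  0.1284 0.016 ]
 [0.4079 0.1441 0.016 ]
 [0.4274 0.3575 0.016 ]]
```

Emit:
send_rows([
  [[-0.002,0.005,-0.0005,-8],[-0.003,0.005,-0.0005,-8],[-0.003,0.004,-0.0005,-8],[-0.004,0.004,-0.0005,-8],[-0.004,0.003,-0.0005,-8],[-0.005,0.003,-0.0005,-8],[-0.005,0.002,-0.0005,-8],[-0.005,0.001,-0.0005,-8]],
])

```text
clock: 9.05
eef_pos: [0.4693, 0.1853, 0.236]
tool_rot: [0.9, 0.435, -0.02, -0.009]
ft_force: [-0.4, -0.3, -2.0]
grip_width: 0.0582
```

```bash
python3 plan.py .45 .175 .225 90
```

```text
clock 9.05 pos [0.4693 0.1853 0.236 ] az 51.61 zax [-0.0427 -0.0015 -0.9991] F [-0.44 -0.25 -1.97] w 0.0582 j [0.368  0.284  0.0456 1.3728 0.0139 1.0382] v [-0.082 -0.106 -0.108 -0.011 -0.007 -1.499] tau [  0.36 -39.45  25.76   0.35   0.06   1.25]
n 5 d [-0.0193 -0.0103 -0.011 ] tot -38.39 tool d [-0.0197 -0.0083  0.0119]
[np.float64(-0.004), np.float64(-0.0017), np.float64(0.0022), np.float64(-7.6783)]
[np.float64(-0.0037), np.float64(-0.0023), np.float64(0.0022), np.float64(-7.6783)]
[np.float64(-0.0034), np.float64(-0.0027), np.float64(0.0022), np.float64(-7.6783)]
[np.float64(-0.003), np.float64(-0.0032), np.float64(0.0022), np.float64(-7.6783)]
[np.float64(-0.0026), np.float64(-0.0035), np.float64(0.0022), np.float64(-7.6783)]
```

Emit:
send_rows([
  [[-0.004,-0.001,0.001,-7.5],[-0.004,-0.002,0.001,-7.5],[-0.003,-0.002,0.001,-7.5],[-0.002,-0.003,0.001,-7.5],[-0.001,-0.003,0.001,-4],[0,-0.001,0,-2],[0,0,0,0],[0,0,0,0]],
])

```text
clock: 9.85
eef_pos: [0.4532, 0.1654, 0.2378]
tool_rot: [0.719, 0.695, -0.012, -0.011]
ft_force: [-0.1, -0.6, -2.6]
grip_width: 0.0581
```

```bash
python3 plan.py .45 .175 .09 90
```

```text
clock 9.85 pos [0.4532 0.1654 0.2378] az 88.10 zax [-3.300e-02 -5.000e-04 -9.995e-01] F [-0.12 -0.56 -2.61] w 0.0581 j [ 0.3436  0.2323 -0.0183  1.3515  0.0106  0.3765] v [-0.016 -0.01   0.     0.003 -0.002  0.001] tau [ 7.000e-02 -3.731e+01  2.553e+01  2.700e-01  4.000e-02 -2.000e-02]
n 4 d [-0.0032  0.0096 -0.1478] tot -1.9 tool d [0.0097 0.0014 0.1478]
[np.float64(0.0024), np.float64(-0.0009), np.float64(0.0369), np.float64(-0.4739)]
[np.float64(0.0024), np.float64(-0.0008), np.float64(0.0369), np.float64(-0.4739)]
[np.float64(0.0024), np.float64(-0.0008), np.float64(0.0369), np.float64(-0.4739)]
[np.float64(0.0024), np.float64(-0.0008), np.float64(0.0369), np.float64(-0.4739)]
```

Emit:
send_rows([
  [[0,-0.006,0,0],[0,-0.006,0,0],[0,-0.006,0,0],[0,-0.006,0,0],[0,-0.006,0,0],[0,-0.006,0,0],[0,-0.003,0,0],[0,0,0,0]],
])

```text
clock: 10.65
eef_pos: [0.4103, 0.1663, 0.2397]
tool_rot: [0.719, 0.694, -0.012, -0.011]
ft_force: [-0.0, 0.1, -1.7]
grip_width: 0.058
```

```bash
python3 plan.py .5047 .2397 .22
```

```text
clock 10.65 pos [0.4103 0.1663 0.2397] az 87.97 zax [-3.250e-02 -3.000e-04 -9.995e-01] F [-0.04  0.14 -1.75] w 0.0580 j [ 0.3773  0.1522 -0.113   1.336   0.0117  0.4125] v [ 0.003 -0.004 -0.002 -0.004 -0.001  0.002] tau [ 4.000e-02 -3.337e+01  2.537e+01  3.100e-01  6.000e-02  1.000e-02]
n 3 d [ 0.0944  0.0734 -0.0197] tot 0 tool d [0.0768 0.0924 0.0166]
```

Emit:
send_rows([
  [[0,0,0,-8],[0,0,0,-8],[0,0,0,-8],[0,0,0,-8],[0,0,0,-8],[0,0,0,0],[0,0,0,0],[0,0,0,0]],
])

```text
clock: 11.45
eef_pos: [0.4114, 0.1668, 0.2398]
tool_rot: [0.428, 0.903, -0.007, -0.014]
ft_force: [0.1, -0.7, -2.0]
grip_width: 0.0583
```

```bash
python3 plan.py .5047 .2397 .22
```

```text
clock 11.45 pos [0.4114 0.1668 0.2398] az 129.25 zax [-3.060e-02 -1.000e-04 -9.995e-01] F [ 0.1  -0.75 -2.02] w 0.0583 j [ 0.3777  0.1532 -0.1115  1.3345  0.0112 -0.3077] v [-0.001  0.002  0.001  0.001 -0.     0.022] tau [ 0.000e+00 -3.331e+01  2.552e+01  2.300e-01  4.000e-02 -3.000e-02]
n 3 d [ 0.0933  0.0729 -0.0198] tot 0 tool d [-0.0029  0.1188  0.0169]
```

```bash
python3 plan.py .45 .175 .13 90
```

```text
clock 11.45 pos [0.4114 0.1668 0.2398] az 129.25 zax [-3.060e-02 -1.000e-04 -9.995e-01] F [ 0.1  -0.75 -2.02] w 0.0583 j [ 0.3777  0.1532 -0.1115  1.3345  0.0112 -0.3077] v [-0.001  0.002  0.001  0.001 -0.     0.022] tau [ 0.000e+00 -3.331e+01  2.552e+01  2.300e-01  4.000e-02 -3.000e-02]
n 5 d [ 0.0386  0.0082 -0.1098] tot 39.25 tool d [-0.0201  0.0377  0.1086]
[np.float64(-0.0036), np.float64(0.007), np.float64(0.022), np.float64(7.8494)]
[np.float64(-0.0026), np.float64(0.0074), np.float64(0.022), np.float64(7.8494)]
[np.float64(-0.0016), np.float64(0.0077), np.float64(0.022), np.float64(7.8494)]
[np.float64(-0.0005), np.float64(0.0079), np.float64(0.022), np.float64(7.8494)]
[np.float64(0.0006), np.float64(0.0079), np.float64(0.022), np.float64(7.8494)]
```

Emit:
send_rows([
  [[-0.003,0.006,0.016,8],[-0.002,0.007,0.018,8],[-0.001,0.008,0.02,8],[0,0.008,0.02,8],[0.001,0.006,0.018,6],[0,0.003,0.01,1],[0,0,0.003,0],[0,0,0,0]],
])

```text
clock: 12.25
eef_pos: [0.4492, 0.1767, 0.1316]
tool_rot: [0.718, 0.696, -0.009, -0.01]
ft_force: [-0.4, -0.2, -2.5]
grip_width: 0.0582
```

```bash
python3 plan.py .45 .175 .085 90
```

```text
clock 12.25 pos [0.4492 0.1767 0.1316] az 88.19 zax [-0.0265  0.0015 -0.9996] F [-0.36 -0.17 -2.55] w 0.0582 j [ 0.3681  0.3042 -0.2113  1.0795  0.0109  0.3996] v [-0.002  0.001  0.007  0.003  0.    -0.005] tau [-1.000e-02 -3.793e+01  2.300e+01  5.000e-02  4.000e-02  2.000e-02]
n 1 d [ 0.0008 -0.0017 -0.0466] tot -1.81 tool d [-0.0017  0.0021  0.0466]
[np.float64(-0.0016), np.float64(0.0009), np.float64(0.0466), np.float64(-1.8087)]
```

Emit:
send_rows([
  [[-0.001,0,0.01,-1.8],[0,0,0.012,0],[0,0,0.012,0],[0,0,0.01,0],[0,0,0.004,0],[0,0,0.001,0],[0,0,0.001,0],[0,0,0.001,0]],
])

```text
clock: 13.05
eef_pos: [0.4504, 0.177, 0.0827]
tool_rot: [0.706, 0.708, -0.005, -0.008]
ft_force: [-0.1, -0.3, -2.0]
grip_width: 0.0579
```

```bash
python3 plan.py .45 .175 .074 90
```

```text
clock 13.05 pos [0.4504 0.177  0.0827] az 90.13 zax [-0.0184  0.0047 -0.9998] F [-0.14 -0.34 -2.  ] w 0.0579 j [ 0.3678  0.354  -0.2845  0.9478  0.0111  0.3653] v [ 0.     0.008 -0.008 -0.026  0.001  0.002] tau [  0.   -39.1   21.43   0.16   0.04  -0.  ]
n 1 d [-0.0004 -0.002  -0.0087] tot 0.13 tool d [-0.0021 -0.0003  0.0087]
[np.float64(-0.002), np.float64(-0.0004), np.float64(0.0087), np.float64(0.1311)]
```

Emit:
send_rows([
  [[0,0,0.002,0],[0,0,0.0015,0],[0,0,0.0015,0],[0,0,0.001,0],[0,0,0.001,0],[0,0,0.001,0],[0,0,0.0005,0],[0,0,0.0005,0]],
])

```text
clock: 13.85
eef_pos: [0.4513, 0.1774, 0.0744]
tool_rot: [0.706, 0.708, -0.004, -0.008]
ft_force: [-1.7, -1.3, 5.4]
grip_width: 0.058
```

```bash
python3 plan.py .45 .175 .074 90
```

```text
clock 13.85 pos [0.4513 0.1774 0.0744] az 90.13 zax [-0.0159  0.0055 -0.9999] F [-1.71 -1.33  5.45] w 0.0580 j [ 0.368   0.3641 -0.2951  0.9244  0.0109  0.3656] v [-0.    -0.001 -0.001 -0.008 -0.003 -0.   ] tau [ 7.000e-02 -3.631e+01  2.000e+01 -5.600e-01  1.400e-01 -2.000e-02]
n 1 d [-0.0013 -0.0024 -0.0004] tot 0.13 tool d [-0.0024 -0.0013  0.0004]
[np.float64(-0.0024), np.float64(-0.0013), np.float64(0.0004), np.float64(0.1256)]
```

Emit:
send_rows([
  [[0,0,-0.001,0],[0,0,0,0],[0,0,0,0],[0,0,0,0],[0,0,0,0],[0,0,0,0],[0,0,0,0],[0,0,0,0]],
], hand=-0.7)

```text
clock: 14.65
eef_pos: [0.4523, 0.1778, 0.0762]
tool_rot: [0.706, 0.708, -0.002, -0.007]
ft_force: [0.1, -0.1, -0.4]
grip_width: 0.0725
```

```bash
python3 plan.py .45 .175 .074 90;python3 - <<'E'
from workcell import viewer
import cv2,numpy as np
c=viewer.camera("scene"); np.savez("scene4.npz",**c)
im=c["image"][100:250,270:470]; cv2.imwrite("pics/s4.png",cv2.resize(im,None,fx=4,fy=4,interpolation=cv2.INTER_CUBIC)[:,:,::-1])
E
```

```text
clock 14.65 pos [0.4523 0.1778 0.0762] az 90.12 zax [-0.0137  0.0066 -0.9999] F [ 0.11 -0.14 -0.42] w 0.0725 j [ 0.3679  0.362  -0.2927  0.9265  0.0111  0.3656] v [-0.002  0.001  0.     0.    -0.001 -0.   ] tau [  0.   -38.52  20.76   0.08   0.04   0.  ]
n 1 d [-0.0023 -0.0028 -0.0022] tot 0.12 tool d [-0.0028 -0.0022  0.0022]
[np.float64(-0.0028), np.float64(-0.0023), np.float64(0.0022), np.float64(0.1247)]
```

View pics/s4.png

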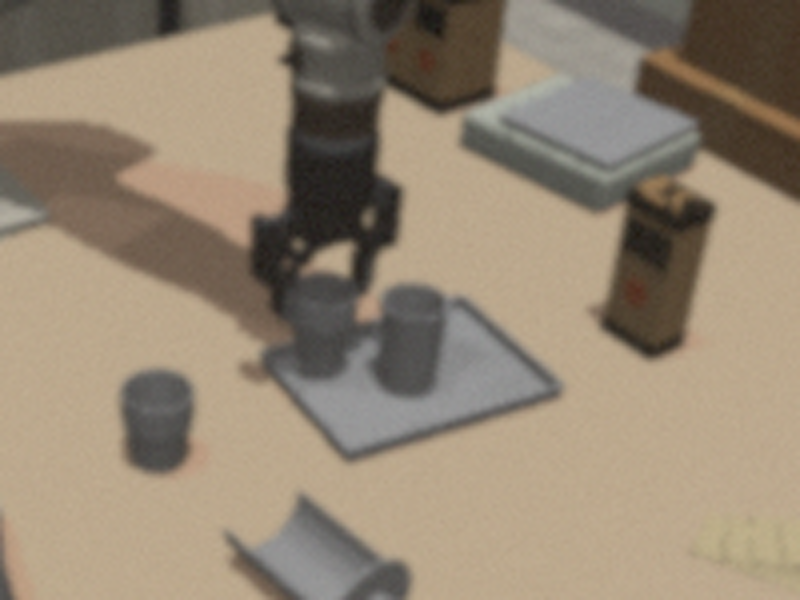

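Run:
```python
from h import *
s=load("scene4.npz");s0=load("scene0.npz")
import h
print(h.circ(s,(372,177),.089,tol=.018)[3:], h.circ(s0,(372,177),.089,tol=.018)[3:])
u,v=proj(s,[[.4513,.1774,.09]])[0].astype(int); print(u,v)
for r in (10,11,12): print(h.circ(s,(u,v+1),.09,tol=.018,rad=r)[3:])
```

```text
(array([0.50587966, 0.23476212]), np.float64(0.027218366634102494), 167) (array([0.50599637, 0.23454784]), np.float64(0.027290572380454285), 162)
349 171
(array([0.45251526, 0.17204417]), np.float64(0.03200838342760732), 198)
(array([0.45230256, 0.17162502]), np.float64(0.03291625390342668), 214)
(array([0.45226108, 0.17168559]), np.float64(0.0337253576120376), 229)
```

Run:
```python
from h import *
def fit(s,c0,z0,lo=.018,hi=.004):
    P=cloud(s).reshape(-1,3); c=np.array(c0,float)
    for i in range(8):
        k=(np.linalg.norm(P[:,:2]-c,axis=1)<.034)&(P[:,2]>z0-lo)&(P[:,2]<z0+hi); X=P[k,:2]
        q=np.linalg.lstsq(np.c_[2*X,np.ones(len(X))],(X**2).sum(1),rcond=None)[0]; c=q[:2]
    return c.round(4),np.sqrt(q[2]+c@c).round(4),len(X)
s=load("scene4.npz");s0=load("scene0.npz")
print("beaker",fit(s,(.506,.235),.089),fit(s0,(.506,.235),.089))
print("cup",fit(s,(.483,-.004),.07)); print("hop0",fit(s0,(.5456,-.2276),.195))
print("hop",fit(s,(.4525,.172),.090))
```

```text
beaker (array([0.5059, 0.2348]), np.float64(0.0272), 167) (array([0.506 , 0.2345]), np.float64(0.0273), 162)
cup (array([ 0.4832, -0.0039]), np.float64(0.0283), 180)
hop0 (array([ 0.5456, -0.2276]), np.float64(0.0285), 266)
hop (array([0.4542, 0.1778]), np.float64(0.0283), 155)
```

Emit:
send_rows([
  [[0,0,0.001,0],[0,0,0,0],[0,0,0,0],[0,0,0,0],[0,0,0,0],[0,0,0,0],[0,0,-0.003,0],[0,0,-0.003,0]],
], hand=1)

```text
clock: 15.5
eef_pos: [0.4517, 0.1777, 0.081]
tool_rot: [0.706, 0.708, -0.003, -0.008]
ft_force: [-0.3, 0.9, -1.2]
grip_width: 0.058
```

```bash
python3 plan.py .5047 .2397 .2
```

```text
clock 15.50 pos [0.4517 0.1777 0.081 ] az 90.13 zax [-0.0152  0.0063 -0.9999] F [-0.28  0.93 -1.25] w 0.0580 j [ 0.3679  0.3561 -0.2868  0.9398  0.0114  0.3655] v [-0.002 -0.032  0.033  0.077  0.    -0.002] tau [ 1.000e-02 -3.909e+01  2.135e+01 -1.000e-02  4.000e-02  0.000e+00]
n 4 d [0.053 0.062 0.119] tot 0 tool d [ 0.0627  0.0514 -0.1194]
```

Emit:
send_rows([
  [[0,0,-0.012,0],[0,0,-0.016,0],[0,0,-0.018,0],[0,0,-0.018,0],[0,0,-0.018,0],[0,0,-0.014,0],[0,0,-0.006,0],[0,0,-0.001,0]],
])

```text
clock: 16.3
eef_pos: [0.4508, 0.1757, 0.1857]
tool_rot: [0.706, 0.708, -0.007, -0.009]
ft_force: [-0.3, -0.3, -1.9]
grip_width: 0.0581
```

```bash
python3 plan.py .5047 .2397 .18
```

```text
clock 16.30 pos [0.4508 0.1757 0.1857] az 90.11 zax [-0.0225  0.0029 -0.9997] F [-0.31 -0.33 -1.86] w 0.0581 j [ 0.3651  0.2571 -0.1244  1.2093  0.0107  0.363 ] v [-0.001 -0.007  0.011  0.023  0.     0.   ] tau [ -0.   -37.99  24.86   0.3    0.04  -0.  ]
n 2 d [ 0.0539  0.064  -0.0057] tot 0 tool d [0.0639 0.0542 0.0046]
```

Emit:
send_rows([
  [[0.006,0.005,-0.001,0],[0.01,0.009,-0.001,0],[0.012,0.01,-0.001,0],[0.012,0.01,-0.001,0],[0.01,0.009,-0.001,0],[0.007,0.006,-0.001,0],[0.003,0.003,-0.001,0],[0,0,-0.001,0]],
])

```text
clock: 17.1
eef_pos: [0.5028, 0.2386, 0.1852]
tool_rot: [0.706, 0.708, -0.012, -0.011]
ft_force: [0.3, -0.4, -1.6]
grip_width: 0.0583
```

```bash
python3 plan.py .5047 .2397 .18
```

```text
clock 17.10 pos [0.5028 0.2386 0.1852] az 90.11 zax [-0.0337 -0.0016 -0.9994] F [ 0.3  -0.41 -1.61] w 0.0583 j [0.4364 0.4057 0.0868 1.2831 0.0127 0.4344] v [ 0.002  0.002  0.014  0.03  -0.002  0.   ] tau [ 1.500e-01 -4.495e+01  2.532e+01  1.300e-01  7.000e-02  1.000e-02]
n 1 d [ 0.0019  0.0011 -0.0052] tot 0 tool d [0.0011 0.002  0.0051]
```

Emit:
send_rows([
  [[0.001,0.0025,0.003,0],[0,0,0.006,0],[0,0,0.007,0],[0,0,0.007,0],[0,0,0.006,0],[0,0,0.005,0],[0,0,0.003,0],[0,0,0,0]],
])

```text
clock: 17.9
eef_pos: [0.5021, 0.2376, 0.1439]
tool_rot: [0.707, 0.707, -0.014, -0.012]
ft_force: [-0.1, -0.0, -1.7]
grip_width: 0.058
```

```bash
python3 plan.py .5054 .24 .12;python3 - <<'E'
from workcell import viewer
import cv2,numpy as np
c=viewer.camera("scene"); np.savez("scene5.npz",**c)
im=c["image"][130:210,330:430]; cv2.imwrite("pics/s5.png",cv2.resize(im,None,fx=7,fy=7,interpolation=cv2.INTER_CUBIC)[:,:,::-1])
c=viewer.camera("top"); np.savez("top5.npz",**c)
im=c["image"][190:270,210:310]; cv2.imwrite("pics/t5.png",cv2.resize(im,None,fx=5,fy=5,interpolation=cv2.INTER_CUBIC)[:,:,::-1])
E
```

```text
clock 17.90 pos [0.5021 0.2376 0.1439] az 90.02 zax [-0.0368 -0.0034 -0.9993] F [-0.07 -0.04 -1.74] w 0.0580 j [0.4354 0.4349 0.0197 1.1904 0.0124 0.4349] v [-0.    -0.002  0.    -0.    -0.002  0.002] tau [-1.000e-02 -4.564e+01  2.419e+01  1.900e-01  5.000e-02  0.000e+00]
n 1 d [ 0.0033  0.0024 -0.0239] tot 0 tool d [0.0025 0.0042 0.0238]
```

View pics/s5.png

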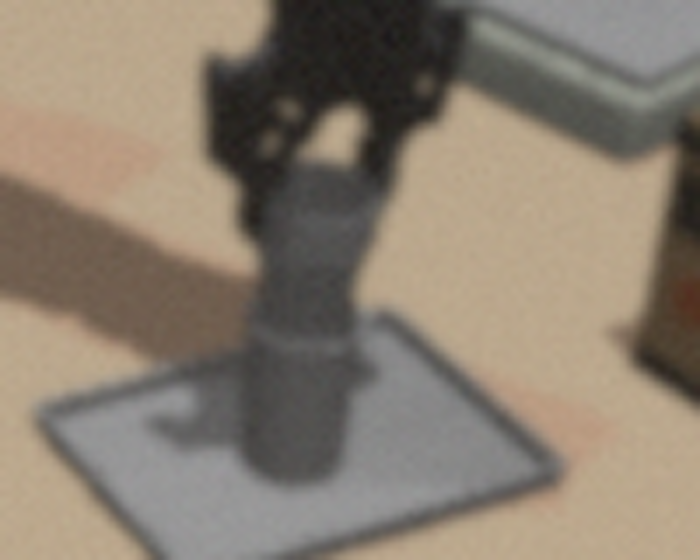

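View pics/t5.png

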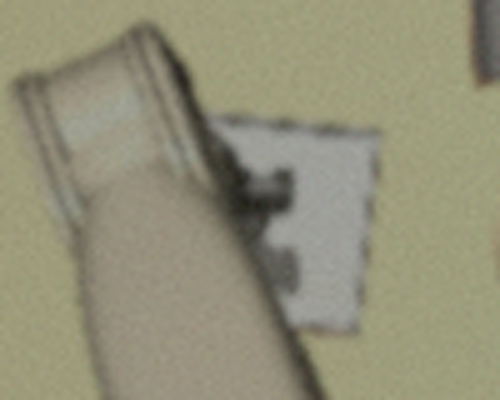

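```bash
cat >> h.py <<'E'
from scipy.optimize import least_squares
def slices(s,c0,zs,rfun,w=.006,rmax=.008):
    P=cloud(s).reshape(-1,3); out=[]
    for z in zs:
        r=rfun(z); d=np.linalg.norm(P[:,:2]-c0,axis=1)
        k=(d<r+rmax)&(abs(P[:,2]-z)<w); X=P[k,:2]
        # keep camera-facing side
        v=s["eye"][:2]-c0; v=v/np.linalg.norm(v); k2=(X-c0)@v>0.2*r; X=X[k2]
        if len(X)<8: out.append((round(z,3),len(X))); continue
        f=least_squares(lambda c:np.hypot(*(X-c).T)-r,c0,loss="soft_l1",f_scale=.002)
        out.append((round(z,3),len(X),f.x.round(4)))
    return out
E
python3 - <<'E'
from h import *
s=load("scene5.npz"); s0=load("scene0.npz")
br=lambda z:.0255+.0045*(z-.004)/.085
for o in slices(s,np.array([.5036,.24]),[.02,.035,.05,.065,.08],br): print("bk",o)
sh=.1439-.055
hr=lambda z:(.0212+.00014*(z-sh)*1000 if z-sh<.045 else .030)
for o in slices(s,np.array([.5036,.24]),[.096,.102,.108,.114,.120,.126,.138,.144,.150],hr): print("hp",o)
cr=lambda z:(.0225+.14*z if z<.045 else .030)
for o in slices(s,np.array([.4813,.0004]),[.01,.02,.03,.04,.055,.062],cr): print("cup",o)
sh=.125
for o in slices(s0,np.array([.5436,-.2226]),[.135,.145,.155,.165,.178,.188],hr): print("hp0",o)
E
```

```text
bk (0.02, 39, array([0.5037, 0.2362]))
bk (0.035, 45, array([0.5041, 0.2362]))
bk (0.05, 44, array([0.5035, 0.2372]))
bk (0.065, 46, array([0.5028, 0.2361]))
bk (0.08, 55, array([0.5027, 0.2373]))
hp (0.096, 33, array([0.5005, 0.2373]))
hp (0.102, 31, array([0.5004, 0.2365]))
hp (0.108, 38, array([0.5008, 0.2361]))
hp (0.114, 34, array([0.5007, 0.2366]))
hp (0.12, 41, array([0.5014, 0.2362]))
hp (0.126, 44, array([0.5017, 0.2365]))
hp (0.138, 38, array([0.501, 0.236]))
hp (0.144, 45, array([0.5013, 0.2361]))
hp (0.15, 51, array([0.5012, 0.2356]))
cup (0.01, 33, array([ 0.4821, -0.0025]))
cup (0.02, 36, array([ 0.4816, -0.0033]))
cup (0.03, 36, array([ 0.4823, -0.0027]))
cup (0.04, 40, array([ 0.4817, -0.0029]))
cup (0.055, 50, array([ 0.4816, -0.0032]))
cup (0.062, 53, array([ 0.4816, -0.0034]))
hp0 (0.135, 49, array([ 0.5436, -0.2268]))
hp0 (0.145, 51, array([ 0.5438, -0.2273]))
hp0 (0.155, 53, array([ 0.544 , -0.2275]))
hp0 (0.165, 51, array([ 0.5444, -0.2274]))
hp0 (0.178, 78, array([ 0.5438, -0.227 ]))
hp0 (0.188, 86, array([ 0.5437, -0.2271]))
```

Emit:
send_rows([
  [[0.0005,0.002,0.001,0],[0,0.001,0.002,0],[0,0,0.003,0],[0,0,0.003,0],[0,0,0.003,0],[0,0,0.002,0],[0,0,0,0],[0,0,0,0]],
])

```text
clock: 18.8
eef_pos: [0.5059, 0.2386, 0.13]
tool_rot: [0.707, 0.707, -0.013, -0.011]
ft_force: [0.9, -0.1, -1.7]
grip_width: 0.0585
```

```bash
cat > look.py <<'E'
from h import *
from workcell import viewer
import sys
sh=float(sys.argv[1]); c=np.array([.5036,.24])
s=viewer.camera("scene"); np.savez(sys.argv[2],**s)
br=lambda z:.0255+.0045*(z-.004)/.085
hr=lambda z:(.0212+.00014*(z-sh)*1000 if z-sh<.045 else .030)
b=slices(s,c,[.02,.03,.04,.05,.06,.07,.08],br); print("bk",np.mean([o[2] for o in b],0).round(4), [o[2].tolist() for o in b][::2])
for o in slices(s,c,np.arange(.094,sh+.068,.006),hr): print("hp",o)
E
python3 plan.py .5054 .24 .12; python3 look.py .0725 scene6.npz
```

```text
clock 18.80 pos [0.5059 0.2386 0.13  ] az 90.03 zax [-0.0342 -0.0022 -0.9994] F [ 0.86 -0.1  -1.69] w 0.0585 j [0.4343 0.4512 0.0069 1.1585 0.0124 0.4337] v [-0.001  0.001 -0.002  0.001  0.001 -0.001] tau [ -0.   -46.03  23.83   0.26   0.05   0.  ]
n 1 d [-0.0005  0.0014 -0.01  ] tot 0 tool d [ 0.0014 -0.0002  0.01  ]
bk [0.5039 0.2367] [[0.5049, 0.2362], [0.5038, 0.2367], [0.5032, 0.2365], [0.504, 0.2375]]
hp (np.float64(0.094), 47, array([0.5047, 0.2382]))
hp (np.float64(0.1), 37, array([0.5043, 0.2385]))
hp (np.float64(0.106), 37, array([0.5042, 0.2381]))
hp (np.float64(0.112), 41, array([0.5046, 0.2378]))
hp (np.float64(0.118), 35, array([0.5033, 0.2388]))
hp (np.float64(0.124), 35, array([0.5044, 0.2377]))
hp (np.float64(0.13), 44, array([0.5047, 0.2375]))
hp (np.float64(0.136), 50, array([0.5049, 0.2369]))
```

Emit:
send_rows([
  [[-0.0005,-0.0005,0.001,0],[-0.0005,-0.0005,0.002,0],[0,0,0.002,0],[0,0,0.002,0],[0,0,0.002,0],[0,0,0.001,0],[0,0,0,0],[0,0,0,0]],
])

```text
clock: 19.65
eef_pos: [0.5047, 0.2376, 0.1194]
tool_rot: [0.707, 0.707, -0.013, -0.011]
ft_force: [0.2, -0.7, -1.3]
grip_width: 0.0581
```

```bash
python3 plan.py .5047 .2376 .115; python3 look.py .064 scene7.npz
```

```text
clock 19.65 pos [0.5047 0.2376 0.1194] az 90.02 zax [-0.0335 -0.002  -0.9994] F [ 0.23 -0.74 -1.34] w 0.0581 j [ 0.4336  0.4569 -0.0137  1.1315  0.0122  0.433 ] v [-0.001  0.001  0.001  0.     0.001 -0.   ] tau [  0.05 -46.01  23.53   0.27   0.07  -0.  ]
n 1 d [ 0.      0.     -0.0044] tot 0 tool d [0.     0.0002 0.0044]
bk [0.5041 0.2364] [[0.5046, 0.2361], [0.5046, 0.2365], [0.5035, 0.2358], [0.5039, 0.2369]]
hp (np.float64(0.094), 49, array([0.5038, 0.2369]))
hp (np.float64(0.1), 33, array([0.504 , 0.2365]))
hp (np.float64(0.106), 30, array([0.5051, 0.2372]))
hp (np.float64(0.112), 35, array([0.5034, 0.2363]))
hp (np.float64(0.118), 40, array([0.5038, 0.2351]))
hp (np.float64(0.124), 47, array([0.5037, 0.2349]))
hp (np.float64(0.13), 45, array([0.5037, 0.2354]))
```

Emit:
send_rows([
  [[0,0,0.0005,0],[0,0,0.0005,0],[0,0,0.0005,0],[0,0,0.0005,0],[0,0,0.0005,0],[0,0,0.0005,0],[0,0,0.0005,0],[0,0,0,0]],
])

```text
clock: 20.5
eef_pos: [0.5051, 0.2374, 0.1161]
tool_rot: [0.707, 0.707, -0.012, -0.011]
ft_force: [0.5, -0.7, -2.1]
grip_width: 0.0579
```

```bash
python3 plan.py .5047 .2376 .11
```

```text
clock 20.50 pos [0.5051 0.2374 0.1161] az 90.01 zax [-0.0322 -0.0022 -0.9995] F [ 0.49 -0.73 -2.12] w 0.0579 j [ 0.4334  0.4595 -0.0187  1.1227  0.0115  0.4331] v [-0.     0.    -0.001 -0.001  0.001 -0.   ] tau [  0.2  -46.06  23.43   0.28   0.16  -0.  ]
n 1 d [-0.0004  0.0002 -0.0061] tot 0 tool d [ 0.0002 -0.0002  0.0061]
```

Emit:
send_rows([
  [[0,0,0.0005,0],[0,0,0.0005,0],[0,0,0.0005,0],[0,0,0.0005,0],[0,0,0.0005,0],[0,0,0.0005,0],[0,0,0.0005,0],[0,0,0,0]],
])

```text
clock: 21.3
eef_pos: [0.5053, 0.2371, 0.1125]
tool_rot: [0.707, 0.707, -0.012, -0.01]
ft_force: [0.8, -0.5, -1.2]
grip_width: 0.058
```

```bash
python3 plan.py .5047 .2376 .11; python3 look.py .058 scene8.npz
```

```text
clock 21.30 pos [0.5053 0.2371 0.1125] az 89.99 zax [-0.0313 -0.0028 -0.9995] F [ 0.75 -0.47 -1.2 ] w 0.0580 j [ 0.4331  0.4625 -0.024   1.1138  0.0106  0.4331] v [ 0.001 -0.003  0.001  0.001 -0.001  0.001] tau [  0.41 -45.97  23.25   0.28   0.28  -0.  ]
n 1 d [-0.0006  0.0005 -0.0025] tot 0 tool d [ 0.0005 -0.0006  0.0025]
bk [0.5037 0.2365] [[0.5038, 0.2367], [0.5041, 0.2366], [0.5032, 0.2364], [0.5034, 0.2368]]
hp (np.float64(0.094), 47, array([0.5053, 0.236 ]))
hp (np.float64(0.1), 31, array([0.506 , 0.2367]))
hp (np.float64(0.106), 38, array([0.5052, 0.2374]))
hp (np.float64(0.112), 46, array([0.5052, 0.2366]))
hp (np.float64(0.118), 42, array([0.5049, 0.2354]))
hp (np.float64(0.124), 36, array([0.5051, 0.2349]))
```

Emit:
send_rows([
  [[0,-0.0008,0.0003,0],[0,-0.0002,0.0004,0],[0,0,0.0004,0],[0,0,0.0004,0],[0,0,0.0003,0],[0,0,0,0],[0,0,0,0],[0,0,0,0]],
])

```text
clock: 22.15
eef_pos: [0.5051, 0.2369, 0.1112]
tool_rot: [0.707, 0.707, -0.011, -0.009]
ft_force: [0.6, -0.6, -0.5]
grip_width: 0.0585
```

```bash
python3 plan.py .5047 .2376 .11; python3 look.py .055 scene9.npz
```

```text
clock 22.15 pos [0.5051 0.2369 0.1112] az 89.97 zax [-0.029  -0.003  -0.9996] F [ 0.62 -0.64 -0.5 ] w 0.0585 j [ 0.4336  0.4618 -0.0288  1.1078  0.0095  0.434 ] v [ 0.001  0.003 -0.002  0.002  0.001  0.   ] tau [  0.71 -45.46  22.85   0.35   0.45  -0.  ]
n 1 d [-0.0004  0.0007 -0.0012] tot 0 tool d [ 0.0007 -0.0004  0.0012]
bk [0.5033 0.2366] [[0.5039, 0.2367], [0.5029, 0.2365], [0.5031, 0.2367], [0.5031, 0.2368]]
hp (np.float64(0.094), 43, array([0.5051, 0.2361]))
hp (np.float64(0.1), 29, array([0.5037, 0.238 ]))
hp (np.float64(0.106), 37, array([0.5044, 0.2356]))
hp (np.float64(0.112), 46, array([0.5046, 0.2351]))
hp (np.float64(0.118), 45, array([0.5052, 0.2355]))
```

Emit:
send_rows([
  [[-0.0008,-0.0006,0,0],[-0.0003,-0.0004,0.0002,0],[0,-0.0001,0.0004,0],[0,-0.0001,0.0004,0],[0,-0.0001,0.0004,0],[0,0,0.0002,0],[0,0,0,0],[0,0,0,0]],
])

```text
clock: 23.0
eef_pos: [0.5048, 0.2365, 0.1102]
tool_rot: [0.707, 0.707, -0.01, -0.009]
ft_force: [1.1, -0.9, -1.1]
grip_width: 0.0582
```

```bash
python3 plan.py .5047 .2376 .11; python3 look.py .0535 scene10.npz
```

```text
clock 23.00 pos [0.5048 0.2365 0.1102] az 89.98 zax [-0.0264 -0.0013 -0.9996] F [ 1.14 -0.89 -1.06] w 0.0582 j [ 0.4329  0.4597 -0.0351  1.1005  0.0099  0.4332] v [-0.001 -0.001  0.002  0.    -0.001  0.   ] tau [  0.59 -45.13  22.32   0.64   0.37  -0.  ]
n 1 d [-0.0001  0.0011 -0.0002] tot 0 tool d [ 0.0011 -0.0001  0.0002]
bk [0.5036 0.2365] [[0.5044, 0.2365], [0.5035, 0.2359], [0.5034, 0.2366], [0.5031, 0.2371]]
hp (np.float64(0.094), 43, array([0.5042, 0.2361]))
hp (np.float64(0.1), 34, array([0.5029, 0.2364]))
hp (np.float64(0.106), 44, array([0.504 , 0.2355]))
hp (np.float64(0.112), 40, array([0.5039, 0.2352]))
hp (np.float64(0.118), 40, array([0.5041, 0.2349]))
```

Emit:
send_rows([
  [[-0.0005,0.0005,0.0003,0],[0,0,0.0004,0],[0,0,0.0004,0],[0,0,0.0004,0],[0,0,0.0004,0],[0,0,0.0002,0],[0,0,0,0],[0,0,0,0]],
])

```text
clock: 23.85
eef_pos: [0.5052, 0.2364, 0.1082]
tool_rot: [0.707, 0.707, -0.01, -0.009]
ft_force: [0.8, 0.2, -0.1]
grip_width: 0.058
```

```bash
python3 plan.py .5047 .2376 .11; python3 look.py .0523 scene11.npz
```

```text
clock 23.85 pos [0.5052 0.2364 0.1082] az 90.00 zax [-2.640e-02 -4.000e-04 -9.997e-01] F [ 0.78  0.2  -0.14] w 0.0580 j [ 0.432   0.4619 -0.0372  1.0958  0.0107  0.4319] v [-0.    -0.002 -0.    -0.     0.001 -0.001] tau [  0.35 -45.    22.19   0.6    0.26   0.  ]
n 1 d [-0.0005  0.0012  0.0018] tot 0 tool d [ 0.0012 -0.0006 -0.0018]
bk [0.5039 0.2367] [[0.5035, 0.2363], [0.5041, 0.2366], [0.5036, 0.2376], [0.5041, 0.2372]]
hp (np.float64(0.094), 37, array([0.5052, 0.2357]))
hp (np.float64(0.1), 31, array([0.5039, 0.2362]))
hp (np.float64(0.106), 45, array([0.5045, 0.2356]))
hp (np.float64(0.112), 41, array([0.5042, 0.2357]))
hp (np.float64(0.118), 41, array([0.5043, 0.2349]))
```

Emit:
send_rows([
  [[0,0,0,0],[0,0,0,0],[0,0,0,0],[0,0,0,0],[0,0,0,0],[0,0,0,0],[0,0,-0.001,0],[0,0,-0.001,0]],
], hand=-1)

```text
clock: 24.7
eef_pos: [0.5033, 0.2363, 0.1094]
tool_rot: [0.707, 0.707, -0.011, -0.011]
ft_force: [0.4, -0.2, 0.0]
grip_width: 0.0855
```

```bash
python3 plan.py .5047 .2376 .2; python3 look.py .052 scene12.npz
python3 - <<'E'
from h import *
s=load("scene12.npz")
im=s["image"][130:210,330:430]; cv2.imwrite("pics/s12.png",cv2.resize(im,None,fx=7,fy=7,interpolation=cv2.INTER_CUBIC)[:,:,::-1])
E
```

```text
clock 24.70 pos [0.5033 0.2363 0.1094] az 90.03 zax [-3.080e-02 -8.000e-04 -9.995e-01] F [ 0.43 -0.18  0.04] w 0.0855 j [ 0.4325  0.4605 -0.0361  1.1025  0.0122  0.4318] v [-0.    -0.008  0.015  0.023 -0.001 -0.001] tau [ 1.000e-02 -4.496e+01  2.269e+01  1.800e-01  4.000e-02  0.000e+00]
n 2 d [0.0014 0.0013 0.0906] tot 0 tool d [ 0.0012 -0.0014 -0.0906]
bk [0.5037 0.2368] [[0.5042, 0.2362], [0.504, 0.2369], [0.5037, 0.2371], [0.5035, 0.2375]]
hp (np.float64(0.094), 42, array([0.5056, 0.2356]))
hp (np.float64(0.1), 43, array([0.504 , 0.2362]))
hp (np.float64(0.106), 51, array([0.5045, 0.2359]))
hp (np.float64(0.112), 49, array([0.5044, 0.2355]))
hp (np.float64(0.118), 51, array([0.5043, 0.2354]))
```

View pics/s12.png

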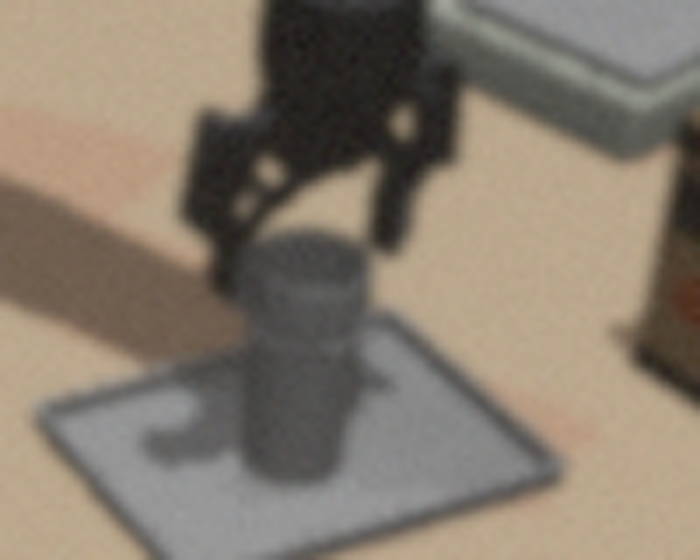

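Emit:
send_rows([
  [[0,0,-0.006,0],[0,0,-0.012,0],[0,0,-0.016,0],[0,0,-0.018,0],[0,0,-0.02,0],[0,-0.01,-0.02,0],[-0.02,-0.02,-0.01,0],[-0.03,-0.02,0,0]],
])

```text
clock: 25.55
eef_pos: [0.4589, 0.1885, 0.2232]
tool_rot: [0.706, 0.708, -0.008, -0.009]
ft_force: [-0.0, 0.4, 0.5]
grip_width: 0.0855
```

```bash
python3 plan.py .4822 -.001 .17 93
python3 - <<'E'
from h import *
from workcell import viewer
s=viewer.camera("scene"); np.savez("scene13.npz",**s)
s0=load("scene0.npz")
def top(s,c,lo):
    P=cloud(s).reshape(-1,3); k=(np.hypot(*(P[:,:2]-c).T)<.033)&(P[:,2]>lo)
    z=P[k,2]; return len(z),np.percentile(z,[50,90,95,98]).round(4)
c=np.array([.504,.2365])
print("stack",top(s,c,.105),"hopper0 (rim .195)",top(s0,np.array([.5438,-.2271]),.178),"cup (rim.07)",top(s,np.array([.4817,-.003]),.053))
E
```

```text
clock 25.55 pos [0.4589 0.1885 0.2232] az 90.22 zax [-0.0239  0.0026 -0.9997] F [-0.03  0.4   0.48] w 0.0855 j [ 0.383   0.2584 -0.022   1.3115  0.0113  0.379 ] v [-0.395 -0.61  -0.786 -0.202 -0.018 -0.394] tau [  3.12 -34.86  26.39   0.62   0.23   0.4 ]
n 5 d [ 0.0233 -0.1895 -0.0532] tot -2.78 tool d [-0.1897  0.0239  0.0521]
[np.float64(-0.0379), np.float64(0.0045), np.float64(0.0106), np.float64(-0.5563)]
[np.float64(-0.038), np.float64(0.0042), np.float64(0.0106), np.float64(-0.5563)]
[np.float64(-0.038), np.float64(0.0038), np.float64(0.0106), np.float64(-0.5563)]
[np.float64(-0.038), np.float64(0.0034), np.float64(0.0106), np.float64(-0.5563)]
[np.float64(-0.0381), np.float64(0.003), np.float64(0.0106), np.float64(-0.5563)]
stack (575, array([0.515 , 0.6085, 0.6165, 0.6207])) hopper0 (rim .195) (251, array([0.1873, 0.1939, 0.1948, 0.195 ])) cup (rim.07) (172, array([0.0619, 0.0693, 0.0703, 0.0715]))
```

Emit:
send_rows([
  [[-0.03,0.006,0,0],[-0.034,0.006,0.006,0],[-0.034,0.006,0.008,0],[-0.03,0.004,0.01,0],[-0.022,0.003,0.01,0],[-0.012,0.001,0.008,0],[-0.005,0,0.004,0],[0,0,0,0]],
])

```text
clock: 26.4
eef_pos: [0.4823, 0.0109, 0.1843]
tool_rot: [0.707, 0.707, -0.005, -0.006]
ft_force: [-0.4, -0.1, 0.8]
grip_width: 0.0855
```

```bash
python3 plan.py .4827 -.003 .1 90
python3 - <<'E'
from h import *
from workcell import viewer
s=viewer.camera("scene"); np.savez("scene14.npz",**s)
t=viewer.camera("top"); np.savez("top14.npz",**t)
def top(s,c,lo,hi):
    P=cloud(s).reshape(-1,3); k=(np.hypot(*(P[:,:2]-c).T)<.033)&(P[:,2]>lo)&(P[:,2]<hi)
    z=P[k,2]; return len(z),np.percentile(z,[50,90,95,98]).round(4)
c=np.array([.504,.2365])
print("stack",top(s,c,.105,.14),"t",top(t,np.array([.5036,.24]),.105,.14),"cup",top(s,np.array([.4817,-.003]),.053,.08))
im=t["image"][190:270,210:350]; cv2.imwrite("pics/t14.png",cv2.resize(im,None,fx=5,fy=5,interpolation=cv2.INTER_CUBIC)[:,:,::-1])
im=s["image"][130:230,280:430]; cv2.imwrite("pics/s14.png",cv2.resize(im,None,fx=5,fy=5,interpolation=cv2.INTER_CUBIC)[:,:,::-1])
E
```

```text
clock 26.40 pos [0.4823 0.0109 0.1843] az 90.06 zax [-0.0149  0.0016 -0.9999] F [-0.38 -0.07  0.8 ] w 0.0855 j [ 0.0215  0.2516 -0.1356  1.1985  0.0019  0.0205] v [ 0.004 -0.005  0.013  0.006  0.008  0.001] tau [-5.300e-01 -3.641e+01  2.398e+01 -1.000e-02 -7.000e-02 -5.000e-02]
n 2 d [ 0.0004 -0.0139 -0.0843] tot 0.06 tool d [-0.0141  0.0017  0.0842]
[np.float64(-0.007), np.float64(0.0002), np.float64(0.0421), np.float64(0.0285)]
[np.float64(-0.007), np.float64(0.0002), np.float64(0.0421), np.float64(0.0285)]
stack (164, array([0.1147, 0.1212, 0.122 , 0.1231])) t (69, array([0.118 , 0.1255, 0.1271, 0.1288])) cup (162, array([0.0627, 0.0698, 0.0705, 0.0709]))
```

View pics/t14.png

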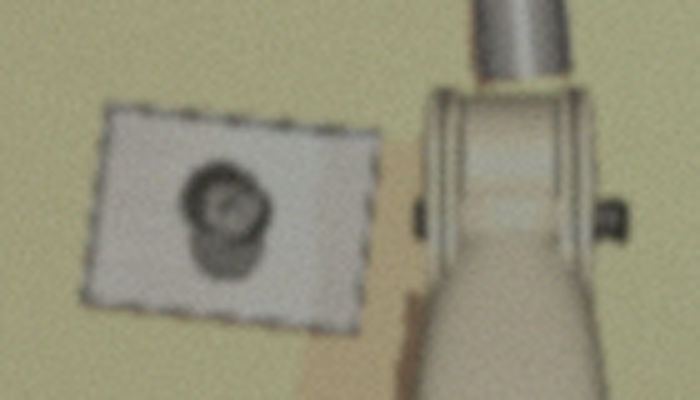

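View pics/s14.png

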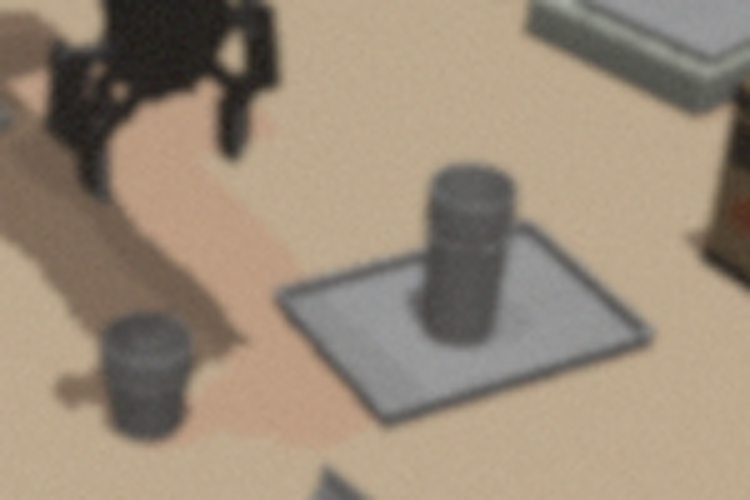

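Emit:
send_rows([
  [[-0.006,0,0.008,0],[-0.006,0,0.014,0],[-0.001,0,0.018,0],[0,0,0.016,0],[0,0,0.012,0],[0,0,0.006,0],[0,0,0.002,0],[0,0,0,0]],
])

```text
clock: 27.3
eef_pos: [0.4833, 0.003, 0.1065]
tool_rot: [0.702, 0.712, -0.002, -0.004]
ft_force: [0.0, -0.0, -0.3]
grip_width: 0.0855
```

```bash
python3 plan.py .4827 -.003 .054 90
```

```text
clock 27.30 pos [0.4833 0.003  0.1065] az 90.75 zax [-0.0093  0.0022 -1.    ] F [ 0.03 -0.04 -0.29] w 0.0855 j [ 0.0048  0.3209 -0.2611  0.9981  0.0022 -0.0084] v [ 0.005  0.001  0.006  0.    -0.    -0.002] tau [-1.000e-02 -3.734e+01  2.162e+01  0.000e+00  1.000e-02  0.000e+00]
n 2 d [-0.0006 -0.006  -0.0525] tot 0.75 tool d [-0.0061 -0.0002  0.0524]
[np.float64(-0.003), np.float64(-0.0003), np.float64(0.0262), np.float64(0.3761)]
[np.float64(-0.003), np.float64(-0.0003), np.float64(0.0262), np.float64(0.3761)]
```

Emit:
send_rows([
  [[-0.006,0,0.004,0.7],[0,0,0.01,0],[0,0,0.011,0],[0,0,0.011,0],[0,0,0.008,0],[0,0,0.005,0],[0,0,0.002,0],[0,0,0,0]],
])

```text
clock: 28.1
eef_pos: [0.4837, -0.0035, 0.0518]
tool_rot: [0.707, 0.707, -0.002, -0.003]
ft_force: [-0.2, -0.4, 0.1]
grip_width: 0.0853
```

```bash
python3 plan.py .4827 -.003 .054 90
```

```text
clock 28.10 pos [ 0.4837 -0.0035  0.0518] az 90.00 zax [-0.0075  0.0021 -1.    ] F [-0.17 -0.38  0.11] w 0.0853 j [-0.0084  0.3884 -0.3301  0.8598  0.0021 -0.0084] v [ 0.002  0.004  0.    -0.     0.001  0.002] tau [-1.000e-02 -3.854e+01  1.966e+01 -1.000e-02  1.000e-02  0.000e+00]
n 1 d [-0.001   0.0005  0.0022] tot -0.0 tool d [ 0.0005 -0.001  -0.0022]
[np.float64(0.0005), np.float64(-0.001), np.float64(-0.0022), np.float64(-0.0044)]
```

Emit:
send_rows([
  [[0.0005,-0.001,-0.0025,0],[0,0,0,0],[0,0,0,0],[0,0,0,0],[0,0,0,0],[0,0,0,0],[0,0,0,0],[0,0,-0.003,0]],
], hand=1)

```text
clock: 28.9
eef_pos: [0.4831, -0.0028, 0.0584]
tool_rot: [0.707, 0.707, -0.001, -0.003]
ft_force: [-0.5, -0.2, -2.4]
grip_width: 0.0584
```

```bash
python3 plan.py .505 .2364 .23 90
```

```text
clock 28.90 pos [ 0.4831 -0.0028  0.0584] az 90.01 zax [-0.0062  0.0023 -1.    ] F [-0.51 -0.25 -2.38] w 0.0584 j [-0.0071  0.3775 -0.3256  0.8738  0.0022 -0.0073] v [ 0.    -0.045  0.038  0.082 -0.002 -0.   ] tau [ 0.000e+00 -3.886e+01  2.037e+01 -1.700e-01  1.000e-02  0.000e+00]
n 7 d [0.0219 0.2392 0.1716] tot 0.01 tool d [ 0.2396  0.0209 -0.1712]
[np.float64(0.0342), np.float64(0.0031), np.float64(-0.0245), np.float64(0.0016)]
[np.float64(0.0342), np.float64(0.0031), np.float64(-0.0245), np.float64(0.0016)]
[np.float64(0.0342), np.float64(0.0031), np.float64(-0.0245), np.float64(0.0016)]
[np.float64(0.0342), np.float64(0.0031), np.float64(-0.0245), np.float64(0.0016)]
[np.float64(0.0342), np.float64(0.0031), np.float64(-0.0245), np.float64(0.0016)]
[np.float64(0.0342), np.float64(0.0031), np.float64(-0.0245), np.float64(0.0016)]
[np.float64(0.0342), np.float64(0.0031), np.float64(-0.0245), np.float64(0.0016)]
```

Emit:
send_rows([
  [[0,0,-0.012,0],[0,0,-0.02,0],[0,0,-0.025,0],[0,0,-0.028,0],[0,0,-0.026,0],[0.006,0,-0.018,0],[0.012,0.001,-0.01,0],[0.018,0.002,-0.005,0]],
])

```text
clock: 29.7
eef_pos: [0.4851, 0.0326, 0.2073]
tool_rot: [0.708, 0.706, -0.003, -0.005]
ft_force: [-0.2, 1.0, -1.1]
grip_width: 0.0581
```

```bash
python3 plan.py .505 .2364 .21
```

```text
clock 29.70 pos [0.4851 0.0326 0.2073] az 89.78 zax [-0.0115  0.0022 -0.9999] F [-0.19  1.01 -1.14] w 0.0581 j [ 0.0654  0.2406 -0.0875  1.2539  0.0029  0.0693] v [0.382 0.023 0.177 0.145 0.013 0.382] tau [ -1.89 -37.9   24.68   0.14  -0.06  -0.36]
n 5 d [0.0199 0.2038 0.0027] tot 0 tool d [ 0.2039  0.0191 -0.0025]
```

Emit:
send_rows([
  [[0.022,0.003,-0.001,0],[0.025,0.003,-0.001,0],[0.027,0.003,-0.001,0],[0.027,0.003,-0.001,0],[0.025,0.003,-0.001,0],[0.02,0.003,-0.001,0],[0.014,0.002,-0.001,0],[0.007,0.001,-0.001,0]],
])

```text
clock: 30.5
eef_pos: [0.505, 0.2113, 0.2134]
tool_rot: [0.707, 0.707, -0.005, -0.006]
ft_force: [1.0, -0.4, -1.3]
grip_width: 0.0581
```

```bash
python3 plan.py .505 .2364 .2
```

```text
clock 30.50 pos [0.505  0.2113 0.2134] az 89.94 zax [-0.0159  0.0017 -0.9999] F [ 0.98 -0.45 -1.25] w 0.0581 j [0.3922 0.3589 0.0925 1.3184 0.0076 0.3931] v [ 0.122  0.074  0.118  0.063 -0.008  0.119] tau [-4.000e-02 -4.333e+01  2.527e+01 -2.000e-02  1.100e-01 -5.000e-02]
n 1 d [-0.      0.0251 -0.0134] tot 0 tool d [0.0251 0.0002 0.0134]
```

Emit:
send_rows([
  [[0.008,0,0.001,0],[0.007,0,0.002,0],[0.005,0,0.003,0],[0.003,0,0.003,0],[0.001,0,0.002,0],[0,0,0.001,0],[0,0,0,0],[0,0,0,0]],
])

```text
clock: 31.3
eef_pos: [0.5042, 0.235, 0.1994]
tool_rot: [0.708, 0.706, -0.007, -0.006]
ft_force: [0.0, 0.1, -1.6]
grip_width: 0.0579
```

```bash
cat > look2.py <<'E'
from h import *
from workcell import viewer
import sys
ft=float(sys.argv[1]); c=np.array([.5036,.238])
s=viewer.camera("scene"); np.savez(sys.argv[2],**s)
br=lambda z:.0255+.0045*(z-.004)/.085
hr=lambda z:.030
cr=lambda z:(.0225+.14*(z-ft) if z-ft<.045 else .030)
for n,zs,f in (("bk",[.02,.03,.04,.05,.06,.07,.08],br),("hp",[.102,.106,.110,.114,.118],hr),("cup",np.arange(max(ft+.004,.127),ft+.066,.006),cr)):
    b=[o for o in slices(s,c,zs,f,w=.005) if len(o)==3]; C=np.array([o[2] for o in b]); Z=np.array([o[0] for o in b])
    print(n,"mean",C.mean(0).round(4),"n",len(C),"slope",np.polyfit(Z,C,1)[0].round(3),"std",C.std(0).round(4),"zmid",Z.mean().round(3))
E
python3 plan.py .505 .2364 .19; python3 look2.py .146 scene20.npz; python3 -c "
from h import *
s=load('scene20.npz')
im=s['image'][110:210,310:430]; cv2.imwrite('pics/s20.png',cv2.resize(im,None,fx=5,fy=5,interpolation=cv2.INTER_CUBIC)[:,:,::-1])"
```

```text
clock 31.30 pos [0.5042 0.235  0.1994] az 89.79 zax [-1.820e-02 -6.000e-04 -9.998e-01] F [ 0.01  0.14 -1.56] w 0.0579 j [0.4324 0.3858 0.0952 1.297  0.0071 0.436 ] v [-0.004 -0.001 -0.003 -0.001 -0.001  0.   ] tau [ 6.000e-02 -4.413e+01  2.512e+01  1.300e-01  3.000e-02  0.000e+00]
n 1 d [ 0.0008  0.0014 -0.0094] tot 0 tool d [0.0014 0.0009 0.0094]
bk mean [0.5038 0.2364] n 7 slope [-0.01   0.013] std [0.0005 0.0004] zmid 0.05
hp mean [0.5045 0.2358] n 5 slope [-0.035 -0.015] std [0.0003 0.0001] zmid 0.11
cup mean [0.5027 0.2339] n 11 slope [-0.012 -0.01 ] std [0.0005 0.0005] zmid 0.18
```

View pics/s20.png

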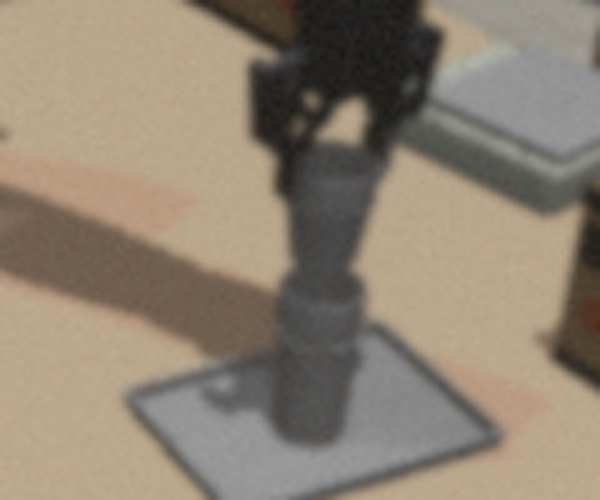

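Emit:
send_rows([
  [[0.002,0.0015,0.002,0],[0,0.0005,0.005,0],[0,0,0.006,0],[0,0,0.006,0],[0,0,0.005,0],[0,0,0.004,0],[0,0,0.001,0],[0,0,0,0]],
])

```text
clock: 32.15
eef_pos: [0.5056, 0.2366, 0.1673]
tool_rot: [0.709, 0.706, -0.007, -0.006]
ft_force: [0.1, -1.1, -1.6]
grip_width: 0.0578
```

```bash
python3 plan.py .5058 .237 .15; python3 look2.py .11 scene21.npz
```

```text
clock 32.15 pos [0.5056 0.2366 0.1673] az 89.75 zax [-0.0191 -0.0011 -0.9998] F [ 0.07 -1.09 -1.62] w 0.0578 j [0.434  0.4101 0.0458 1.2242 0.007  0.4383] v [ 0.001  0.002 -0.004 -0.001 -0.002  0.   ] tau [-0.000e+00 -4.462e+01  2.447e+01  1.100e-01  3.000e-02  0.000e+00]
n 1 d [ 0.0002  0.0004 -0.0173] tot 0 tool d [0.0004 0.0005 0.0173]
bk mean [0.5041 0.2366] n 7 slope [-0.019 -0.   ] std [0.0006 0.0002] zmid 0.05
hp mean [0.5038 0.2364] n 5 slope [-0.07   0.072] std [0.0004 0.0005] zmid 0.11
cup mean [0.504  0.2355] n 9 slope [ 0.001 -0.01 ] std [0.0003 0.0005] zmid 0.151
```

Emit:
send_rows([
  [[0.0005,0.0002,0.001,0],[0,0,0.003,0],[0,0,0.003,0],[0,0,0.003,0],[0,0,0.002,0],[0,0,0.001,0],[0,0,0,0],[0,0,0,0]],
])

```text
clock: 33.0
eef_pos: [0.5061, 0.2374, 0.154]
tool_rot: [0.709, 0.706, -0.006, -0.006]
ft_force: [-0.3, 0.8, -1.7]
grip_width: 0.058
```

```bash
python3 plan.py .5058 .237 .145; python3 look2.py .096 scene22.npz
```

```text
clock 33.00 pos [0.5061 0.2374 0.154 ] az 89.75 zax [-1.760e-02 -4.000e-04 -9.998e-01] F [-0.34  0.8  -1.72] w 0.0580 j [0.435  0.4198 0.0244 1.1915 0.007  0.4392] v [ 0.001  0.    -0.001 -0.002 -0.001  0.   ] tau [ 0.000e+00 -4.488e+01  2.425e+01  1.300e-01  3.000e-02  0.000e+00]
n 1 d [-0.0003 -0.0004 -0.009 ] tot 0 tool d [-0.0004 -0.0001  0.009 ]
bk mean [0.5038 0.2363] n 7 slope [-0.023  0.014] std [0.0005 0.0005] zmid 0.05
hp mean [0.5044 0.2361] n 5 slope [-0.003  0.053] std [0.0003 0.0004] zmid 0.11
cup mean [0.5041 0.2366] n 6 slope [-0.003  0.002] std [0.0002 0.0002] zmid 0.142
```

Emit:
send_rows([
  [[-0.0003,0,0.001,0],[0,0,0.0015,0],[0,0,0.0015,0],[0,0,0.001,0],[0,0,0.001,0],[0,0,0,0],[0,0,0,0],[0,0,0,0]],
])

```text
clock: 33.85
eef_pos: [0.5061, 0.2371, 0.1476]
tool_rot: [0.709, 0.706, -0.006, -0.006]
ft_force: [-0.2, 0.1, -0.1]
grip_width: 0.0583
```

```bash
python3 plan.py .5058 .237 .14; python3 look2.py .091 scene23.npz
```

```text
clock 33.85 pos [0.5061 0.2371 0.1476] az 89.75 zax [-1.720e-02 -2.000e-04 -9.999e-01] F [-0.18  0.12 -0.07] w 0.0583 j [0.4345 0.4241 0.0136 1.1761 0.007  0.4388] v [ 0.     0.     0.001 -0.001 -0.    -0.001] tau [-0.000e+00 -4.500e+01  2.416e+01  1.200e-01  3.000e-02 -0.000e+00]
n 1 d [-0.0003 -0.0001 -0.0076] tot 0 tool d [-0.0001 -0.0001  0.0076]
bk mean [0.5041 0.2367] n 7 slope [-0.018  0.006] std [0.0005 0.0003] zmid 0.05
hp mean [0.5039 0.2361] n 5 slope [0.005 0.027] std [0.0002 0.0004] zmid 0.11
cup mean [0.5045 0.2358] n 5 slope [ 0.032 -0.045] std [0.0004 0.0006] zmid 0.139
```

Emit:
send_rows([
  [[0,-0.0003,0.0005,0],[0,0,0.0005,0],[0,0,0.0005,0],[0,0,0.0005,0],[0,0,0.0005,0],[0,0,0.0003,0],[0,0,0,0],[0,0,0,0]],
])

```text
clock: 34.7
eef_pos: [0.5059, 0.2372, 0.1448]
tool_rot: [0.709, 0.706, -0.006, -0.006]
ft_force: [-0.0, 0.8, -0.2]
grip_width: 0.0581
```

```bash
python3 plan.py .5058 .237 .14; python3 look2.py .088 scene24.npz
```

```text
clock 34.70 pos [0.5059 0.2372 0.1448] az 89.75 zax [-1.670e-02 -1.000e-04 -9.999e-01] F [-0.04  0.76 -0.16] w 0.0581 j [0.4348 0.4256 0.0081 1.1686 0.0069 0.4391] v [ 0.001  0.001 -0.     0.001  0.    -0.002] tau [ 2.000e-02 -4.499e+01  2.408e+01  1.300e-01  3.000e-02 -0.000e+00]
n 1 d [-0.0001 -0.0002 -0.0048] tot 0 tool d [-0.0002  0.      0.0048]
bk mean [0.5037 0.2368] n 7 slope [-0.019  0.014] std [0.0005 0.0005] zmid 0.05
hp mean [0.5046 0.2366] n 5 slope [-0.003  0.017] std [0.0001 0.0002] zmid 0.11
cup mean [0.5041 0.2356] n 5 slope [ 0.018 -0.095] std [0.0004 0.0011] zmid 0.139
```

Emit:
send_rows([
  [[0,0,0.0005,0],[0,0,0.0005,0],[0,0,0.0004,0],[0,0,0.0004,0],[0,0,0.0003,0],[0,0,0,0],[0,0,0,0],[0,0,0,0]],
])

```text
clock: 35.55
eef_pos: [0.5061, 0.237, 0.1426]
tool_rot: [0.709, 0.705, -0.006, -0.006]
ft_force: [-0.2, 0.2, -0.9]
grip_width: 0.0578
```

```bash
python3 plan.py .5058 .237 .14; python3 look2.py .0855 scene25.npz
```

```text
clock 35.55 pos [0.5061 0.237  0.1426] az 89.74 zax [-1.620e-02 -3.000e-04 -9.999e-01] F [-0.21  0.2  -0.91] w 0.0578 j [0.4346 0.4272 0.0048 1.1632 0.0065 0.4391] v [ 0.001  0.    -0.001  0.     0.001 -0.   ] tau [  0.13 -44.96  23.98   0.14   0.1   -0.  ]
n 1 d [-0.0003 -0.     -0.0026] tot 0 tool d [-0.     -0.0002  0.0026]
bk mean [0.5038 0.2366] n 7 slope [-0.016  0.01 ] std [0.0004 0.0004] zmid 0.05
hp mean [0.5045 0.236 ] n 5 slope [-0.028 -0.063] std [0.0002 0.0004] zmid 0.11
cup mean [0.5047 0.2354] n 5 slope [-0.025 -0.097] std [0.0003 0.0012] zmid 0.139
```

Slight +y side load beginning; ease −y a touch and continue down.

Emit:
send_rows([
  [[-0.0003,0,0.0004,0],[0,0,0.0004,0],[0,0,0.0003,0],[0,0,0.0003,0],[0,0,0.0002,0],[0,0,0,0],[0,0,0,0],[0,0,0,0]],
])

```text
clock: 36.4
eef_pos: [0.5061, 0.2367, 0.141]
tool_rot: [0.709, 0.705, -0.006, -0.006]
ft_force: [0.4, -0.7, -0.9]
grip_width: 0.0583
```

```bash
python3 plan.py .5058 .237 .14
```

```text
clock 36.40 pos [0.5061 0.2367 0.141 ] az 89.74 zax [-1.600e-02 -2.000e-04 -9.999e-01] F [ 0.45 -0.67 -0.86] w 0.0583 j [0.4341 0.4283 0.0017 1.1588 0.0065 0.4386] v [-0.     0.001 -0.001  0.001  0.     0.   ] tau [  0.12 -44.95  23.9    0.16   0.09  -0.  ]
n 1 d [-0.0003  0.0003 -0.001 ] tot 0 tool d [ 0.0003 -0.0003  0.001 ]
```

Emit:
send_rows([
  [[-0.0002,0,0.0003,0],[0,0,0.0002,0],[0,0,0.0002,0],[0,0,0.0001,0],[0,0,0,0],[0,0,0,0],[0,0,0,0],[0,0,0,0]],
])

```text
clock: 37.2
eef_pos: [0.5062, 0.2367, 0.1402]
tool_rot: [0.709, 0.706, -0.006, -0.006]
ft_force: [0.3, 0.1, -0.3]
grip_width: 0.0584
```

```bash
python3 plan.py .5058 .237 .14;python3 look2.py .085 scene26.npz
python3 - <<'E'
from h import *
s=load("scene26.npz"); P=cloud(s).reshape(-1,3); k=(np.hypot(*(P[:,:2]-[.504,.236]).T)<.033)&(P[:,2]>.138)&(P[:,2]<.17)
print(np.percentile(P[k,2],[50,90,95,98]),"want .155")
E
```

```text
clock 37.20 pos [0.5062 0.2367 0.1402] az 89.75 zax [-1.570e-02  1.000e-04 -9.999e-01] F [ 0.34  0.14 -0.26] w 0.0584 j [4.3380e-01 4.2860e-01 3.0000e-04 1.1567e+00 6.7000e-03 4.3820e-01] v [-0.001 -0.     0.001 -0.001  0.    -0.001] tau [  0.07 -44.85  23.83   0.16   0.08  -0.  ]
n 1 d [-0.0004  0.0003 -0.0002] tot 0 tool d [ 0.0003 -0.0004  0.0002]
bk mean [0.5038 0.2363] n 7 slope [-0.005  0.005] std [0.0004 0.0004] zmid 0.05
hp mean [0.5048 0.2355] n 5 slope [ 0.027 -0.02 ] std [0.0003 0.0002] zmid 0.11
cup mean [0.5052 0.2355] n 5 slope [-0.005  0.035] std [0.0004 0.0004] zmid 0.139
[0.14874778 0.15915137 0.16469496 0.16784917] want .155
```

Emit:
send_rows([
  [[0,0,0.0001,0],[0,0,0,0],[0,0,0,0],[0,0,0,0],[0,0,0,0],[0,0,0,0],[0,0,0,0],[0,0,-0.001,0]],
], hand=-1)

```text
clock: 38.05
eef_pos: [0.5063, 0.2369, 0.1416]
tool_rot: [0.709, 0.706, -0.005, -0.006]
ft_force: [-0.1, -0.7, -0.2]
grip_width: 0.0853
```

```bash
python3 plan.py .5058 .237 .24;python3 look2.py .085 scene27.npz
```

```text
clock 38.05 pos [0.5063 0.2369 0.1416] az 89.76 zax [-1.530e-02  7.000e-04 -9.999e-01] F [-0.08 -0.73 -0.17] w 0.0853 j [0.434  0.4274 0.0021 1.1591 0.007  0.4382] v [ 0.001 -0.011  0.021  0.026  0.    -0.001] tau [ 0.000e+00 -4.445e+01  2.367e+01  4.000e-02  2.000e-02  0.000e+00]
n 3 d [-0.0005  0.0001  0.0984] tot 0 tool d [ 0.0001 -0.002  -0.0984]
bk mean [0.5037 0.2367] n 7 slope [-0.013 -0.009] std [0.0004 0.0003] zmid 0.05
hp mean [0.5044 0.2359] n 5 slope [-0.003 -0.03 ] std [0.0001 0.0002] zmid 0.11
cup mean [0.5048 0.236 ] n 5 slope [ 0.003 -0.005] std [0.0005 0.0002] zmid 0.139
```

Released and upright; retreat straight up, then aside.

Emit:
send_rows([
  [[0,0,-0.006,0],[0,0,-0.012,0],[0,0,-0.018,0],[0,0,-0.022,0],[0,0,-0.024,0],[0,-0.01,-0.02,0],[-0.02,-0.03,-0.01,0],[-0.03,-0.03,0,0]],
])

```text
clock: 38.9
eef_pos: [0.4402, 0.189, 0.2645]
tool_rot: [0.708, 0.706, -0.002, -0.005]
ft_force: [-0.5, -0.5, -0.4]
grip_width: 0.0853
```

Emit:
send_rows([
  [[-0.03,-0.03,0,0],[-0.03,-0.03,0,0],[-0.03,-0.02,0,0],[-0.02,-0.01,0,0],[-0.01,0,0,0],[0,0,0,0],[0,0,0,0],[0,0,0,0]],
])

```text
clock: 39.7
eef_pos: [0.3443, 0.064, 0.2744]
tool_rot: [0.708, 0.706, 0.005, 0.0]
ft_force: [0.4, -0.3, 0.7]
grip_width: 0.0855
```

```bash
python3 plan.py .5058 .237 .24;python3 look2.py .085 scene28.npz
python3 - <<'E'
from h import *
from workcell import viewer
s=load("scene28.npz"); t=viewer.camera("top"); P=cloud(s).reshape(-1,3); k=(np.hypot(*(P[:,:2]-[.504,.236]).T)<.033)&(P[:,2]>.138)&(P[:,2]<.17)
print(np.percentile(P[k,2],[50,90,95,98]),"want .155")
k=(np.hypot(*(P[:,:2]-[.504,.236]).T)<.033)&(P[:,2]>.12)&(P[:,2]<.17)
A=s["image"][100:230,310:430]; B=t["image"][170:300,190:310]
cv2.imwrite("pics/end.png",cv2.resize(np.hstack([A,B]),None,fx=3,fy=3,interpolation=cv2.INTER_CUBIC)[:,:,::-1])
E
```

```text
clock 39.70 pos [0.3443 0.064  0.2744] az 89.84 zax [ 0.0072  0.0071 -0.9999] F [ 0.42 -0.26  0.72] w 0.0855 j [ 0.1791 -0.0798 -0.2647  1.3775  0.0057  0.182 ] v [ 0.006 -0.003  0.01   0.005  0.005  0.004] tau [-2.000e-01 -2.188e+01  2.551e+01 -1.000e-02 -0.000e+00 -1.000e-02]
n 5 d [ 0.1615  0.173  -0.0344] tot 0 tool d [0.1732 0.1608 0.0368]
bk mean [0.5039 0.2365] n 7 slope [-0.02   0.011] std [0.0005 0.0005] zmid 0.05
hp mean [0.5036 0.236 ] n 5 slope [0.008 0.042] std [0.0001 0.0003] zmid 0.11
cup mean [0.5044 0.2359] n 5 slope [-0.052  0.022] std [0.0005 0.0003] zmid 0.139
[0.14704817 0.15334218 0.15425956 0.15511772] want .155
```

View pics/end.png

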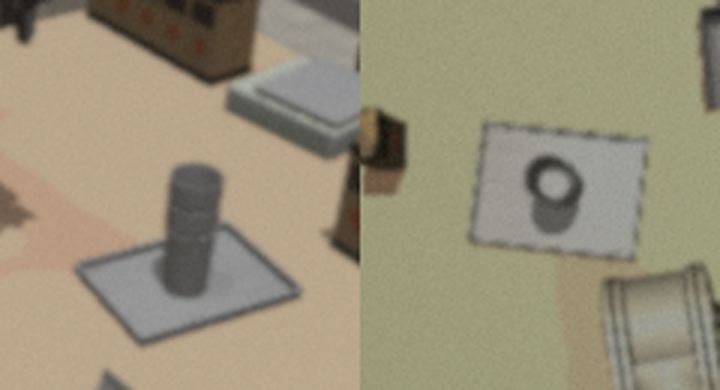

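The end picture shows the stack upright on the tray (left half about (190,230), right half (553,185)). The cup rim reads about 0.155 m, which is the seated height, and the arm is clear.

```bash
python3 -c "
from workcell import order
print(order.job_done())"
```

```text
the job is handed in; nothing more can be done
None
```

The hopper is seated in the beaker and the cup in the hopper, standing as one upright stack on the tray. I handed the job in at about 40 s of the 61 s allowed; no verdict is reported.

**What I did**
- I slid the hopper to the wide end of the slot, lifted it out, and lowered it into the beaker in small steps, watching the force. I let go when the force showed almost no weight left on the gripper.
- The cup went into the hopper the same way.
- On the way to the beaker the tool had tilted about 0.05 rad, so I set the hopper down on the tray once and gripped it again upright.

**Last checks (scene camera)**

| Item | Measured | Expected |
|---|---|---|
| Hopper rim height | about 0.122 m | 0.122 m |
| Cup rim height | about 0.155 m | 0.155 m |
| Beaker, hopper and cup axes | within about 1 mm of each other | within 6 mm |
| Beaker position | within 1 mm of its start | within 25 mm |

The arm was clear of everything. I never took the arm near the carton, scoop or sachet box, but I did not measure their positions at the end.

**Disagreements and limits**
- **Hopper height:** the top camera read the hopper rim 3 to 5 mm higher than the scene camera. I trusted the scene camera, which had read the known hopper and cup heights correctly.
- **Sideways position:** the two cameras differed by 3 to 5 mm in y. I aligned each piece using the scene camera alone.
- **In the slot:** I lifted the hopper slightly too far while sliding it, so the bead touched the underside of the plate with about 6 N. I lowered it again and carried on.

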